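Lock the bayonet plug in the test port and hold it

TASK

Take the pipe coupling that is parked on the test port's face and stand it upright on the bench, clear of the port. Then push the winged bayonet plug (parked in the short wide pipe) through the port's slot against the spring until its flange is fully home on the face, and twist it about a quarter turn clockwise, seen from above, against the return spring as far as it goes. Finish while still holding the plug, pressed home and fully twisted, as it springs back if let go; leave the other things on the bench where they are.

Things in the scene. Friction and masses are not known exactly. Their poses are not given: they have to be found in the camera images.
- port: Test port, fixed: square aluminium block, 84 x 84 mm, on a 112 x 100 x 8 mm foot; flat upper face 50 mm above the bench. Origin mid underside, z up. One straight slot in the middle of the 8 mm face plate, 40 mm along its x, 15 mm along its y. Bolt heads 4 mm high at the face's corners (33 mm in x and y). A low outlet with a round gauge (top at 37 mm) reaches to 102 mm along its +x.
- port_face (a point): Middle of the port's upper face, at the mouth of the slot, 50 mm above the bench; axes as the block's.
- rotor (a joint): Turn of the receiver under the face plate, rad: 0 at rest (its 14 mm groove in line with the slot), 1.4 at its stop, growing clockwise seen from above. Return spring 0.03 N m at 0, 0.11 N m at 1.4. The plug's cross bar drives it with about 0.1 rad of play, so the plug turns some 1.5 rad to reach the stop.
- plunger (a joint): How far the receiver is pressed down, m: 0 at rest, 0.009 with the plug's flange on the port's face. Spring 4 N at 0, 10 N at 0.009. The plug's cross bar meets it with the flange still 9 mm above the face, and can turn under the face plate once the flange is within 4 mm of it.
- rotor_mark (a point): Middle of the receiver's groove floor, under the port's face; its x axis lies along the groove and turns with it.
- plug: Loose plain steel bayonet plug, 150 g, upright in the pipe ring. Origin on its axis, centre of the underside of its round flange (62 mm wide, 6 mm thick), z up. Above: flat wing to grip, 46 mm along x, 12 mm along y, up to 43 mm (24 mm hub round its foot up to 11 mm). Below: 10 mm shank and a cross bar, 36 mm along x, 11 mm along y, 12 to 22 mm below. A half turn makes no difference.
- stand: Short piece of wide grey pipe fixed on end to the bench, 60 mm across, 34 mm high, in which the plug is parked with its flange on the rim; origin at the middle of its underside.
- parked_coupling: Loose black pipe coupling, 36 x 41 mm in plan (x by y), 66 mm high, about 190 g, standing upright on the port's face over the slot at the start; origin at the middle of its underside, z up.
- spare_coupling: A like black coupling, loose, standing on the bench, not part of the job; origin at the middle of its underside.
- tape: Tape measure on the bench, 36 x 74 x 64 mm (x, y, z), fixed; not part of the job.
- bolt: Small loose steel bolt standing on its head, 19 x 22 x 57 mm; not part of the job.
- nut: Small nut, 19 x 22 x 10 mm, fixed; not part of the job.
- grey_marker: Grey marker pen lying along its y axis, 12 x 134 x 12 mm, fixed; not part of the job.
- hexkey: Black hex key lying along its y axis, 39 x 124 x 10 mm, fixed; not part of the job.
- saw_crank (a point): Top of the front end of the uppermost handle of the pipe saw's three-armed crank: the highest and nearest part of the fixed saw, 230 mm above the bench, between the port and the plug. The saw never moves; the crank's other handles stand lower and up to 80 mm to either side. Carry things over or in front of it.
There are look-alikes about, which are no part of the job. There is more than one size of the plug; the one meant has the size given above.

How it is judged (in metres and radians):
On the way, in this order (a step that is already met when the one before it is completed fails the run):
1. the parked coupling stands upright on the bench, clear of the port, let go (height (world z) of parked_coupling below 0.006 m and angle between parked_coupling's own z axis and vertical below 0.1 rad and horizontal distance between parked_coupling and port above 0.075 m and contact force between the fingers and parked_coupling below 0.2 N), for 0.2 s.
2. the plug is pushed into the slot against the spring, its flange within 5 mm of the face (z of plug in the frame of port_face below 0.005 m and horizontal distance between plug and port_face below 0.006 m and angle between plug's own z axis and vertical below 0.12 rad), for 0.05 s.
At the end, for the whole second after the job is handed in: The fingers still hold the plug, at rest in the slot with its flange home on the face (gap under 2.5 mm, centre within 5 mm, tilt under 0.08 rad), the receiver turned past 1.2 of its 1.4 rad; the parked coupling stands upright (0.1 rad) on the bench over 75 mm from the port's centre (value of joint rotor above 1.2 rad and angle between the x axis of plug and the x axis of rotor_mark, either way round below 0.25 rad and z of plug in the frame of port_face below 0.0025 m and horizontal distance between plug and port_face below 0.005 m and angle between plug's own z axis and vertical below 0.08 rad and contact force between the fingers and plug above 1 N and linear speed of plug below 0.02 m/s and height (world z) of parked_coupling below 0.006 m and angle between parked_coupling's own z axis and vertical below 0.1 rad and horizontal distance between parked_coupling and port above 0.075 m); the arm keeps its last pose, push and grip.
It fails at once if a loose bystander (spare coupling, bolt) is shifted by more than 30 mm or knocked over (distance of any of spare_coupling, bolt from where it was at the start of the episode above 0.03 m or angle between any of spare_coupling, bolt's own z axis and vertical above 0.5 rad).
It also fails if it takes over 72 s, if anything falls off the work surface, if the arm or the gripper's body presses on something with over 40 N, if the wrist force passes 120 N, or if a joint passes its speed limit or range.

ROBOT

A 6-joint arm with a two-finger parallel gripper is mounted at the origin on a cart in front of the work surface, level with it; the furniture and walls round the work are solid. World frame = base frame: x ahead of the robot, y to its left, z up, the work surface at z = 0. Lengths are in m, angles in degrees, forces in N, time in s.
With the tool pointing down it reaches from about 0.4 to 0.825 m from the base axis. Payload 7 kg.
Tool frame: the origin (TCP) lies at the very end of the fingers, on their centre line; the grasp point (between the pads) lies 19 mm behind it; x points along the fingers, y is the direction in which the jaws open and shut, and the axes are right-handed (so a half turn about x gives the same grasp; the last joint's range is limited). The gripper opens to 88 mm and grips with 3 to 60 N. Pads are 19 mm wide; open, the fingers measure 130 mm over their backs; the gripper's body (78 mm by 193 mm) begins 47 mm behind the grasp point.
Start: joints at [93.283, 20.546, 0.682, 0, -70.136, -16.507], TCP at [0.154, 0.657, 0.2] pointing down, gripper open.
Joint ranges: [-176.03, 176.03], [-82.01, 121.73], [-58.28, 71.71], [-173.87, 95.51], [-174.79, -0.11], [-173.66, 173.66]. Speed limits (degrees/s): [136.94, 136.94, 172.46, 180, 180, 180].

INTERFACE

Orientations are given as [roll, pitch, yaw] about the fixed x, y, z axes, in that order (R = Rz(yaw) Ry(pitch) Rx(roll)).
In Python, from plant import * gives the robot as it stands. The module is installed in compiled form; this text tells all that it offers.
- The arm moves only by the shell command python3 -m creep 'ROWS' [FORCE]. ROWS is a JSON object of lists of equal length, an entry for each row: "jaw": the closure, from -1 (fully open) to 1 (shut); "translation": the shift along the tool's x, y, z in m, a list of three; "roll": the turn about the tool's x in rad. A call has exactly 10 rows; each row shifts and turns the commanded pose from where the row before left it, along the tool's axes as they then stand; what a row does not reach is not made up. A row lasts 1/10 s, in which the tool goes at most 50 mm and 8.59 degrees, less where a joint would pass 70% of its speed; a pose out of reach is approached as far as the arm can. A call with a gripper value outside its range is refused whole. The fingers move at their own pace and stop on an object; FORCE is the grip in N (left out, the last holds). Time passes only in rows, so rows that do not move let the fingers close, or fill a call up. It gives the time, the measured TCP pose, the force and the opening at its end, in the units of the state.
- get_state(): the state, without advancing time (a new reading comes with each control period).
- capture(name): name is "scene" or "top" or "wrist"; returns a dict with "image" (384x512x3 uint8, red, green, blue), "fovy" (degrees; the focal length in pixels is half the picture's height over the tangent of half this angle, whatever the lens; pixels are square), "cx", "cy" (the principal point, pixels), "pose" (4x4, takes a point from camera to world coordinates); the wrist camera has in their place "tool_from_camera" (4x4, takes a point from camera to tool coordinates, whose origin is the TCP and whose axes are the tool frame's). Camera axes: x right, y up, looking along -z (the intrinsics and any distortion apply to the point x, -y, -z); pixel columns grow to the right and rows downward; lengths in m; the calibration is good to about 2 mm. A picture is of the moment at which its call begins: read the wrist's pose just before it. There is no depth.
- close_job(): hands the job in, once; it reports no verdict.
The state is a dict: "time_s": time; "joints": joint angles; "qd": joint speeds; "joint_torque": joint torques, N m; "tcp_pos": TCP position; "eef_rot": TCP orientation; "contact_force": force on the tool from outside, world axes, zero at the start; "moment": the same for the moment, N m; "gripper_width": finger opening in m.
Only numpy, scipy, OpenCV 4.12 (cv2) and the standard library are available. Lean on these libraries where they do the work, as an engineer would, in place of code of your own. Each camera call takes 0.05 s, during which the arm holds its last target.

## Working session

There is one attempt and no reset: what is moved stays moved. The work goes in short steps, Python scripts to look and compute and a shell command to move; the robot and the scene stay as the last step left them, time stands still between calls to the robot, and variables do not carry over. Pictures are saved under pics/ and viewed, and the job is handed in when it is done.

```bash
ls; mkdir -p pics
python3 - <<'E'
from plant import *
import cv2,json
s=get_state();print(s)
for n in ["scene","top","wrist"]:
    c=capture(n)
    print(n,c["fovy"],c["cx"],c["cy"],c.keys())
    print(c.get("pose",c.get("tool_from_camera")))
    for k in c:
        if k not in("image","fovy","cx","cy","pose","tool_from_camera"):print(k,c[k])
    cv2.imwrite(f"pics/{n}0.png",c["image"][:,:,::-1])
print(get_state()["time_s"])
E
```

```text
pics
{'time_s': 0.0, 'joints': array([ 9.32825966e+01,  2.05939801e+01,  6.34395756e-01, -1.92279447e-02,
       -7.01338728e+01, -1.65071362e+01]), 'qd': array([-0.06528662,  0.02687956, -0.0452553 , -0.0846741 ,  0.02164441,
       -0.04430205]), 'joint_torque': array([-2.09575366e-03, -5.82708871e+01,  2.93062609e+01,  6.99722975e+00,
        6.91663125e-03, -1.56422452e-04]), 'tcp_pos': array([0.15432845, 0.65659478, 0.19930151]), 'eef_rot': array([ 95.56234609,  89.90481032, -97.66874232]), 'contact_force': array([-0.46434394, -0.12652912,  0.18255014]), 'moment': array([-0.03202542,  0.0237104 ,  0.00439366]), 'gripper_width': 0.08776203920684104}
scene 54.70979449149635 249.87778979807837 189.96210220607784 dict_keys(['image', 'fovy', 'cx', 'cy', 'pose'])
[[-0.68236727  0.36196491 -0.63510339 -0.08764754]
 [-0.73058077 -0.30792965  0.60945145  0.28580986]
 [ 0.02503288  0.87986404  0.47456572  0.56203673]
 [ 0.          0.          0.          1.        ]]
top 52.61429532145223 257.09948895347566 192.01449193827744 dict_keys(['image', 'fovy', 'cx', 'cy', 'pose'])
[[ 0.02061372  0.99210922 -0.12367043  0.37799208]
 [-0.99976046  0.01954488 -0.0098498  -0.27500167]
 [-0.00735495  0.12384385  0.99227446  1.06994762]
 [ 0.          0.          0.          1.        ]]
wrist 68.36404149499756 257.1685596167315 191.46450095562167 dict_keys(['image', 'fovy', 'cx', 'cy', 'tool_from_camera'])
[[ 1.99940214e-06  2.72155539e-01 -9.62253273e-01 -1.84540861e-01]
 [ 9.99999544e-01 -9.19965265e-04 -2.58117326e-04 -6.95099970e-04]
 [-9.55487648e-04 -9.62252834e-01 -2.72155417e-01 -7.18264045e-02]
 [ 0.00000000e+00  0.00000000e+00  0.00000000e+00  1.00000000e+00]]
0.15
```

View pics/scene0.png

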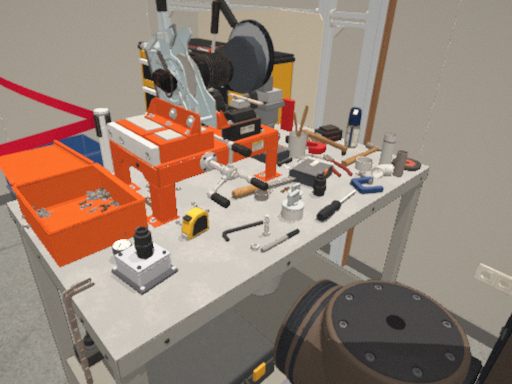

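View pics/top0.png

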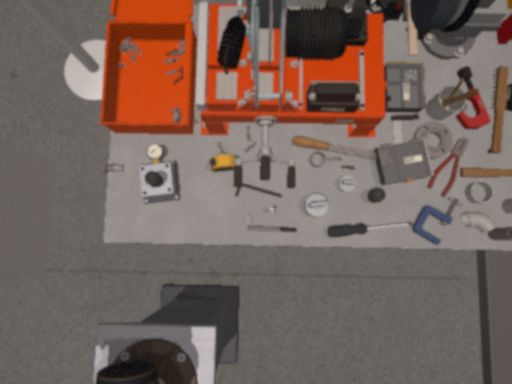

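View pics/wrist0.png

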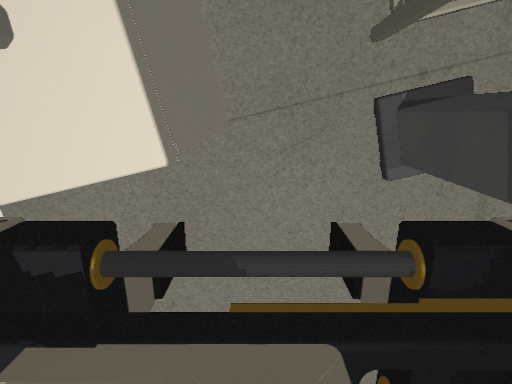

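```bash
cat > h.py <<'E'
import numpy as np, cv2
from scipy.spatial.transform import Rotation as R
from plant import *
def intr(c):
    h,w=c["image"].shape[:2]; f=h/2/np.tan(np.radians(c["fovy"])/2); return f,c["cx"],c["cy"]
def toolT(s):
    T=np.eye(4);T[:3,:3]=R.from_euler('xyz',s["eef_rot"],degrees=True).as_matrix();T[:3,3]=s["tcp_pos"];return T
def pose(c,s=None):
    return c["pose"] if "pose" in c else toolT(s)@c["tool_from_camera"]
def ray(c,u,v,s=None):
    f,cx,cy=intr(c);P=pose(c,s);d=P[:3,:3]@np.array([(u-cx)/f,-(v-cy)/f,-1.]);return P[:3,3],d/np.linalg.norm(d)
def plane(c,u,v,z,s=None):
    o,d=ray(c,u,v,s);return o+d*(z-o[2])/d[2]
def proj(c,p,s=None):
    f,cx,cy=intr(c);P=np.linalg.inv(pose(c,s));q=P[:3,:3]@np.asarray(p)+P[:3,3];return cx+f*q[0]/-q[2],cy-f*q[1]/-q[2]
def crop(c,x0,y0,w,h,k,name):
    im=np.ascontiguousarray(c["image"][y0:y0+h,x0:x0+w,::-1]);cv2.imwrite("pics/"+name,cv2.resize(im,None,fx=k,fy=k,interpolation=cv2.INTER_CUBIC))
def two(c1,u1,c2,u2):
    o1,d1=ray(c1,*u1);o2,d2=ray(c2,*u2)
    A=np.stack([d1,-d2],1);t=np.linalg.lstsq(A,o2-o1,rcond=None)[0]
    a=o1+d1*t[0];b=o2+d2*t[1];return (a+b)/2,np.linalg.norm(a-b)
E
python3 - <<'E'
from h import *
t=capture("top");s=capture("scene")
crop(t,110,130,290,120,2.7,"tz1.png")
crop(t,130,135,60,75,8,"tport.png")
crop(s,100,180,240,110,3.3,"sz1.png")
for n,u,z in [("port",(157,179),.116),("A",(316,204),.075),("B",(347,183),.03),("crank",(265,165),.23),("tape",(224,162),.06),("bolt",(270,209),.05),("spare",(376,195),.066)]: print(n,plane(t,*u,z).round(3))
E
```

```text
port [ 0.525 -0.016  0.116]
A [ 0.474 -0.417  0.075]
B [ 0.537 -0.507  0.03 ]
crank [ 0.543 -0.283  0.23 ]
tape [ 0.582 -0.176  0.06 ]
bolt [ 0.461 -0.3    0.05 ]
spare [ 0.501 -0.574  0.066]
```

View pics/tz1.png

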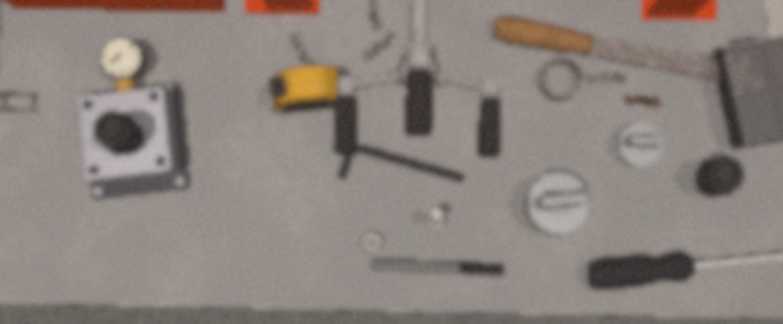

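View pics/sz1.png

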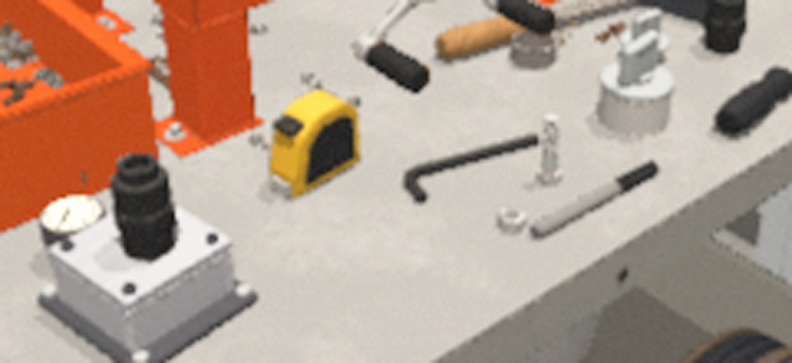

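View pics/tport.png

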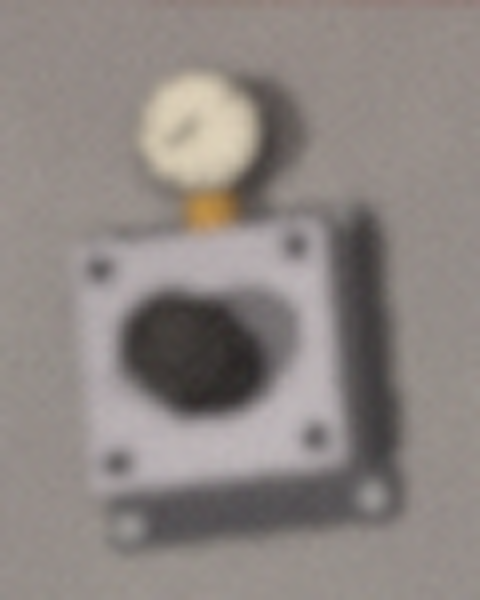

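Run:
```python
from h import *
t=capture("top");sc=capture("scene")
st=get_state();print(toolT(st).round(3))
un=lambda X,Y,x0,y0,k:(x0+(X+.5)/k-.5,y0+(Y+.5)/k-.5)
B=[plane(t,*un(X,Y,130,135,8),.054) for X,Y in [(98,268),(294,244),(317,437),(117,462)]]
for b in B:print(b.round(4))
print("c",np.mean(B,0).round(4)); ax=(B[0]-B[3]+B[1]-B[2])/2; ay=(B[0]-B[1]+B[3]-B[2])/2
print("x",ax,np.degrees(np.arctan2(ax[1],ax[0])),"y",ay,np.degrees(np.arctan2(-ay[0],ay[1])), np.linalg.norm(ax),np.linalg.norm(ay))
S=[(67,244),(212,238),(130,289)]
for X,Y in S: print("scene",plane(sc,*un(X,Y,100,180,3.3),.054).round(4))
# coupling top: scene ellipse centre, and top
p=un(136,166,100,180,3.3);print("coupl top scene",plane(sc,*p,.116).round(4))
print("coupl base scene",plane(sc,*un(150,245,100,180,3.3),.05).round(4))
print("coupl top top", plane(t,*un(183,343,130,135,8),.116).round(4))
crop(t,295,165,80,60,9,"tA.png"); crop(sc,245,170,100,60,8,"sA.png")
```

```text
[[-0.    -0.229 -0.973  0.154]
 [-0.    -0.973  0.229  0.657]
 [-1.     0.    -0.     0.2  ]
 [ 0.     0.     0.     1.   ]]
[0.5628 0.0433 0.054 ]
[ 0.5722 -0.0216  0.054 ]
[ 0.5076 -0.0324  0.054 ]
[0.4979 0.0333 0.054 ]
c [0.5351 0.0057 0.054 ]
x [0.06475404 0.01042633 0.        ] 9.146935839445414 y [-0.00949381  0.06533866  0.        ] 8.267307391984007 0.06558806266615004 0.066024786168089
scene [0.5628 0.0448 0.054 ]
scene [ 0.5063 -0.0293  0.054 ]
scene [0.4955 0.036  0.054 ]
coupl top scene [0.5284 0.0061 0.116 ]
coupl base scene [0.5313 0.0027 0.05  ]
coupl top top [ 0.5283 -0.004   0.116 ]
```

View pics/tA.png

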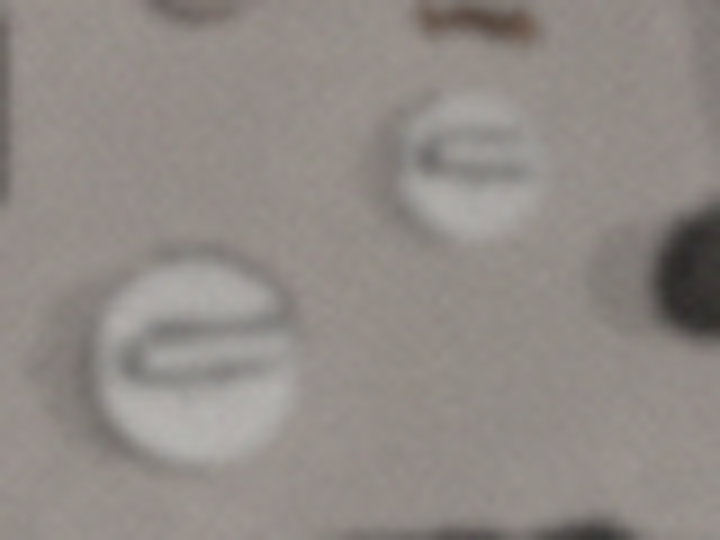

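View pics/sA.png

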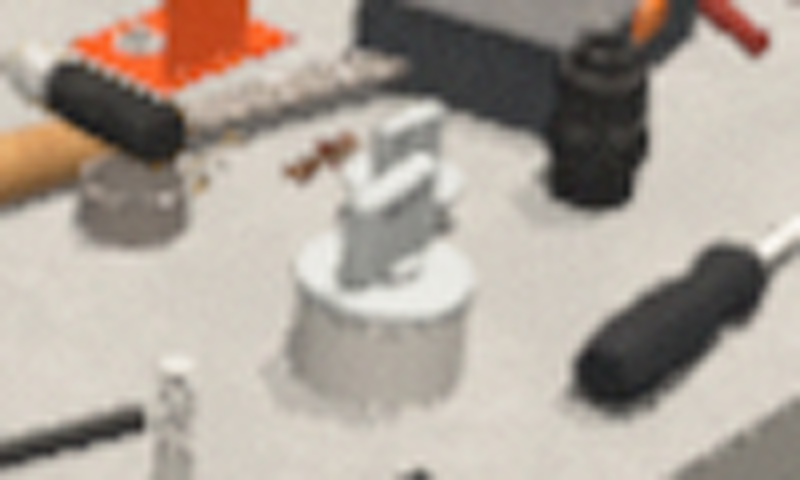

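```bash
python3 -m creep '{"jaw":[-1,-1,-1,-1,-1,-1,-1,-1,-1,-1],"translation":[[-0.04,0,0],[-0.04,0,0],[0,0.034,-0.032],[0,0.034,-0.032],[0,0.034,-0.032],[0,0.034,-0.032],[0,0.034,-0.032],[0,0.034,-0.032],[0,0.034,-0.032],[0,0.034,-0.032]],"roll":[0,0,0,0,0,0,0,0,0,0]}' 40
```

```text
time_s: 1.35
tcp_pos: [0.3419, 0.332, 0.2806]
eef_rot: [-100.5, 89.9, 66.3]
contact_force: [0.8, 1.0, 0.1]
gripper_width: 0.0875
```

```bash
python3 -m creep '{"jaw":[-1,-1,-1,-1,-1,-1,-1,-1,-1,-1],"translation":[[0,0.034,-0.032],[0,0.034,-0.032],[0,0.034,-0.032],[0,0.034,-0.032],[0,0.034,-0.032],[0,0.034,-0.032],[0,0.034,-0.032],[0,0.034,-0.032],[0,0,0],[0,0,0]],"roll":[0,0,0,0,0,0,0,-0.13,-0.13,-0.12]}'
python3 - <<'E'
from h import *
s=get_state();w=capture("wrist")
print(toolT(s).round(4),s["joints"].round(1))
cv2.imwrite("pics/w1.png",w["image"][:,:,::-1])
for p in [(0.530,0.003,.116),(.535,.006,.05)]:print(proj(w,p,s))
E
```

```text
time_s: 2.35
tcp_pos: [0.5281, 0.0099, 0.2798]
eef_rot: [10.4, 90.0, -161.1]
contact_force: [0.7, 0.6, 0.7]
gripper_width: 0.0875
[[-8.000e-04  1.466e-01 -9.892e-01  5.281e-01]
 [-3.000e-04 -9.892e-01 -1.466e-01  9.900e-03]
 [-1.000e+00  2.000e-04  9.000e-04  2.798e-01]
 [ 0.000e+00  0.000e+00  0.000e+00  1.000e+00]] [ 22.4   4.1 -10.2  -0.  -75.7  76.1]
(np.float64(263.701359931401), np.float64(170.46131703384026))
(np.float64(261.1994571438801), np.float64(157.84309935353406))
```

View pics/w1.png

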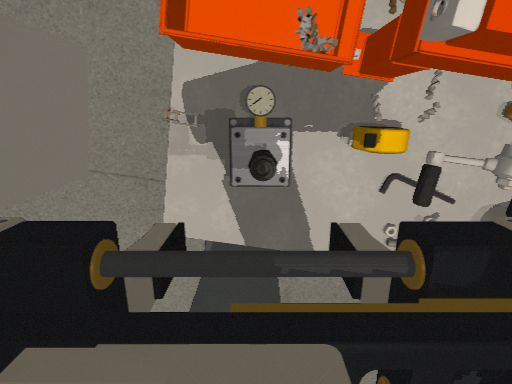

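Run:
```python
from h import *
s=get_state();w=capture("wrist")
crop(w,220,80,90,115,5,"w1z.png")
```

```text
(no output)
```

View pics/w1z.png

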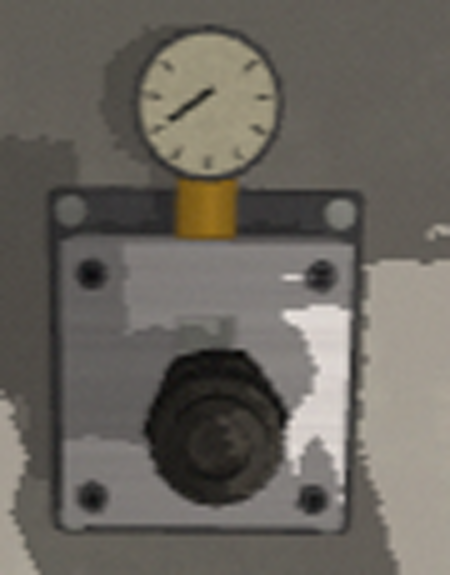

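Run:
```python
from h import *
s=get_state();w=capture("wrist")
un=lambda X,Y,x0,y0,k:(x0+(X+.5)/k-.5,y0+(Y+.5)/k-.5)
B=[plane(w,*un(X,Y,220,80,5),.054,s) for X,Y in [(91,273),(321,276),(313,498),(92,496)]]
for b in B:print(b.round(4))
print("c",np.mean(B,0).round(4)); ax=(B[0]-B[3]+B[1]-B[2])/2; ay=(B[0]-B[1]+B[3]-B[2])/2
print(np.degrees(np.arctan2(ax[1],ax[0])),np.degrees(np.arctan2(-ay[0],ay[1])), np.linalg.norm(ax),np.linalg.norm(ay))
p=plane(w,*un(218,440,220,80,5),.116,s);print("coup",p)
print(toolT(s)[:3,:3].T@(p-s["tcp_pos"]))
```

```text
[0.5641 0.0455 0.054 ]
[ 0.5729 -0.0197  0.054 ]
[ 0.5083 -0.0285  0.054 ]
[0.4993 0.0368 0.054 ]
c [0.5361 0.0085 0.054 ]
7.6880965212198635 7.771251766920806 0.06524466931304466 0.06580850650546255
coup [0.53325251 0.00532877 0.116     ]
[ 0.16413959  0.00642197 -0.00462143]
```

```bash
python3 -m creep '{"jaw":[-1,-1,-1,-1,-1,-1,-0.2,0.3,1,1],"translation":[[0.03,0.006,-0.005],[0.04,0,0],[0.04,0,0],[0.04,0,0],[0.035,0,0],[0.02,0,0],[0,0,0],[0,0,0],[0,0,0],[0,0,0]],"roll":[0,0,0,0,0,0,0,0,0,0]}' 30
python3 - <<'E'
from h import *
s=get_state();w=capture("wrist");print(s)
cv2.imwrite("pics/w2.png",w["image"][:,:,::-1])
E
```

```text
time_s: 3.5
tcp_pos: [0.5346, 0.0069, 0.0768]
eef_rot: [-170.1, 89.8, 18.2]
contact_force: [0.5, 0.3, 1.2]
gripper_width: 0.061
{'time_s': 3.5, 'joints': array([ 2.17701776e+01,  1.40042154e+01, -2.65458633e+01,  1.31654125e-02,
       -4.92911519e+01,  7.65293320e+01]), 'qd': array([-0.18122498,  0.07986122, -0.37901929, -0.13437734,  0.20103901,
        0.13403713]), 'joint_torque': array([ 4.95484716e-02, -4.33118713e+01,  2.37262595e+01,  5.57616726e+00,
        7.95162865e-02, -1.79244572e-02]), 'tcp_pos': array([0.53456625, 0.00688281, 0.07682113]), 'eef_rot': array([-170.13462226,   89.84091652,   18.17346018]), 'contact_force': array([0.46379773, 0.28452633, 1.22417245]), 'moment': array([-0.08603   ,  0.01348719,  0.03939013]), 'gripper_width': 0.06096718445417728}
```

View pics/w2.png

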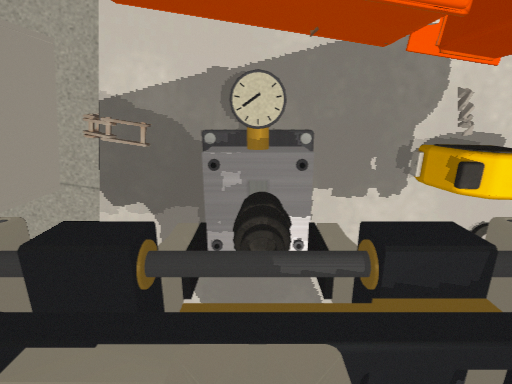

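```bash
python3 -m creep '{"jaw":[1,1,1,1,1,1,1,1,1,1],"translation":[[0,0,0],[0,0,0],[0,0,0],[0,0,0],[-0.01,0,0],[-0.02,0,0],[-0.025,0,0],[-0.025,0,0],[-0.01,0,0],[0,0,0]],"roll":[0,0,0,0,0,0,0,0,0,0]}'
python3 - <<'E'
from h import *
w=capture("wrist")
cv2.imwrite("pics/w3.png",w["image"][:,:,::-1])
E
```

```text
time_s: 4.55
tcp_pos: [0.5342, 0.0067, 0.1666]
eef_rot: [-165.2, 89.8, 23.1]
contact_force: [-0.5, -0.2, -2.0]
gripper_width: 0.0327
```

View pics/w3.png

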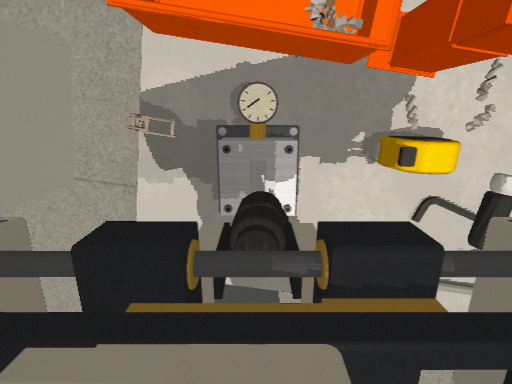

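```bash
python3 -m creep '{"jaw":[1,1,1,1,1,1,1,1,1,1],"translation":[[0,0.02,0.011],[0,0.035,0.019],[0,0.035,0.019],[0,0.032,0.018],[0,0.015,0.009],[0.02,0,0],[0.04,0,0],[0.04,0,0],[0.025,0,0],[0.007,0,0]],"roll":[0,0,0,0,0,0,0,0,0,0]}'
```

```text
time_s: 5.6
tcp_pos: [0.4745, -0.1403, 0.0292]
eef_rot: [-7.3, 89.6, -179.0]
contact_force: [-0.0, -0.3, -2.6]
gripper_width: 0.0326
```

Run:
```python
from h import *
w=capture("wrist");s=get_state();print(s["tcp_pos"],s["contact_force"])
cv2.imwrite("pics/w4.png",w["image"][:,:,::-1])
c=capture("scene");crop(c,90,210,150,90,5,"s4.png")
```

```text
[ 0.47547343 -0.14026664  0.02999955] [-1.31663264  0.38818269 -3.0569604 ]
```

View pics/s4.png

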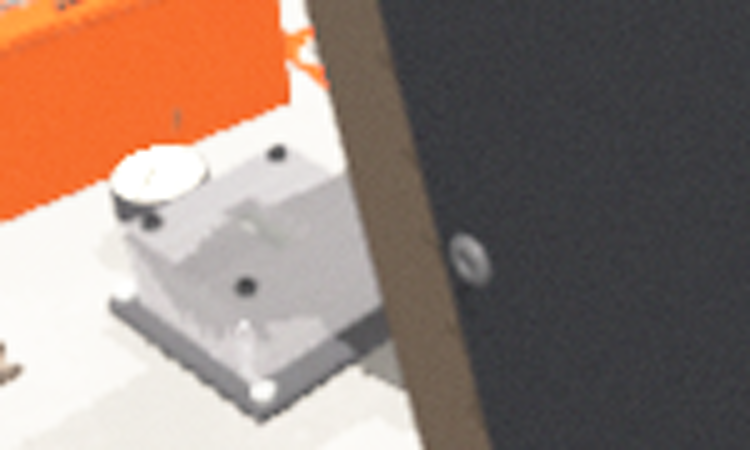

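```bash
python3 -m creep '{"jaw":[1,1,1,1,1,1,1,1,1,1],"translation":[[0.001,0,0],[0.001,0,0],[0.001,0,0],[0.0005,0,0],[0,0,0],[0,0,0],[0,0,0],[0,0,0],[0,0,0],[0,0,0]],"roll":[0,0,0,0,0,0,0,0,0,0]}'
```

```text
time_s: 6.7
tcp_pos: [0.4782, -0.1401, 0.0297]
eef_rot: [3.0, 90.0, -168.7]
contact_force: [0.4, 0.8, -1.7]
gripper_width: 0.0328
```

Run:
```python
from h import *
for i in range(3):
    w=capture("wrist");s=get_state();print(s["tcp_pos"].round(4),s["contact_force"].round(2),s["moment"].round(2))
cv2.imwrite("pics/w5.png",w["image"][:,:,::-1])
```

```text
[ 0.4782 -0.1401  0.0298] [ 0.47 -0.59 -1.92] [-0.06 -0.04 -0.03]
[ 0.4782 -0.1401  0.0298] [ 0.41  0.42 -2.55] [-0.04  0.    0.03]
[ 0.4782 -0.1401  0.0298] [-0.62 -0.8  -1.49] [ 0.   -0.04 -0.01]
```

View pics/w5.png

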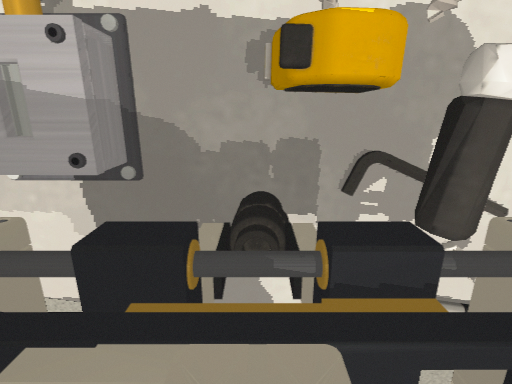

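```bash
python3 -m creep '{"jaw":[1,1,1,1,1,1,1,1,1,1],"translation":[[0.001,0,0],[0.001,0,0],[0.001,0,0],[0.0005,0,0],[0,0,0],[0,0,0],[0,0,0],[0,0,0],[0,0,0],[0,0,0]],"roll":[0,0,0,0,0,0,0,0,0,0]}'
```

```text
time_s: 7.85
tcp_pos: [0.4782, -0.1401, 0.0263]
eef_rot: [-109.1, 90.0, 79.2]
contact_force: [0.5, -0.3, -2.9]
gripper_width: 0.0327
```

```bash
python3 -m creep '{"jaw":[1,1,1,1,1,1,1,1,1,1],"translation":[[0.0005,0,0],[0.0005,0,0],[0.0005,0,0],[0.0005,0,0],[0,0,0],[0,0,0],[0,0,0],[0,0,0],[0,0,0],[0,0,0]],"roll":[0,0,0,0,0,0,0,0,0,0]}'
```

```text
time_s: 8.85
tcp_pos: [0.4792, -0.1402, 0.0254]
eef_rot: [161.2, 89.9, -10.4]
contact_force: [-2.3, 0.1, 9.4]
gripper_width: 0.0322
```

```bash
python3 -m creep '{"jaw":[0.1,-0.3,-0.6,-0.6,-0.6,-0.6,-0.6,-0.6,-0.6,-0.6],"translation":[[0,0,0],[0,0,0],[0,0,0],[0,0,0],[0,0,0],[-0.02,0,0],[-0.04,0,0],[-0.05,0,0],[-0.05,0,0],[-0.05,0,0]],"roll":[0,0,0,0,0,0,0,0,0,0]}'
python3 - <<'E'
from h import *
s=get_state();w=capture("wrist")
cv2.imwrite("pics/w6.png",w["image"][:,:,::-1]);print(toolT(s).round(3),s["joints"])
print(proj(w,(.479,-.14,0),s),proj(w,(.479,-.14,.066),s))
E
```

```text
time_s: 9.85
tcp_pos: [0.4777, -0.1401, 0.2364]
eef_rot: [-140.9, 90.0, 47.4]
contact_force: [2.2, -0.6, -0.1]
gripper_width: 0.0699
[[ 0.     0.145 -0.989  0.478]
 [ 0.    -0.989 -0.145 -0.14 ]
 [-1.    -0.    -0.     0.236]
 [ 0.     0.     0.     1.   ]] [ 6.30756828e+00  2.27984376e+00 -1.78021017e+01 -3.15023173e-03
 -6.99146632e+01  9.20198131e+01]
(np.float64(257.94696127952875), np.float64(160.5586727069338)) (np.float64(258.09217257773815), np.float64(169.19175429381582))
```

View pics/w6.png

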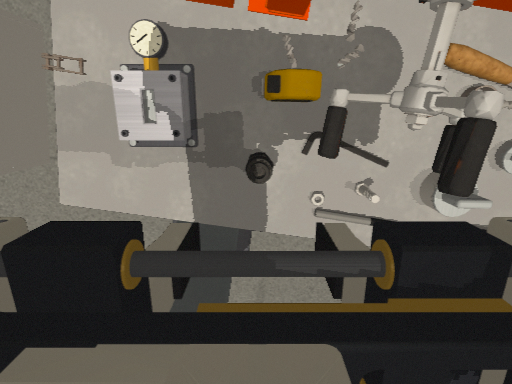

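```bash
python3 -m creep '{"jaw":[-0.6,-0.6,-0.6,-0.6,-0.6,-0.6,-0.6,-0.6,-0.6,-0.6],"translation":[[-0.04,0,0],[-0.04,0,0],[-0.02,0.04,0.007],[0,0.045,0.007],[0,0.045,0.007],[0,0.045,0.007],[0,0.045,0.007],[0,0.04,0.007],[0,0.014,0.002],[0,0,0]],"roll":[0,0,0,0,0,0,0,0,0,0.14]}'
python3 -m creep '{"jaw":[-0.6,-0.6,-0.6,-0.6,-0.6,-0.6,-0.6,-0.6,-0.6,-0.6],"translation":[[0,0,0],[0,0,0],[0,0,0],[0,0,0],[0,0,0],[0,0,0],[0,0,0],[0,0,0],[0,0,0],[0,0,0]],"roll":[0.149,0.149,0.149,0.149,0.149,0.149,0.149,0.149,0.149,0.11]}'
python3 - <<'E'
from h import *
s=get_state();w=capture("wrist")
cv2.imwrite("pics/w7.png",w["image"][:,:,::-1]);print(toolT(s).round(3),s["joints"])
print(proj(w,(.474,-.417,.04),s))
E
```

```text
time_s: 10.9
tcp_pos: [0.4738, -0.4195, 0.3327]
eef_rot: [-25.2, 89.9, 154.9]
contact_force: [0.8, 0.6, 0.1]
gripper_width: 0.0704
time_s: 11.9
tcp_pos: [0.4745, -0.417, 0.3341]
eef_rot: [22.0, 90.0, 118.9]
contact_force: [0.1, -0.0, -0.5]
gripper_width: 0.0704
[[-0.    -0.993 -0.119  0.474]
 [ 0.    -0.119  0.993 -0.417]
 [-1.     0.     0.     0.334]
 [ 0.     0.     0.     1.   ]] [-2.36470400e+01  1.35192189e+01  7.91328079e+00 -1.33223296e-02
 -8.44113715e+01  3.05000560e+01]
(np.float64(256.7310584478663), np.float64(155.60679200894486))
```

View pics/w7.png

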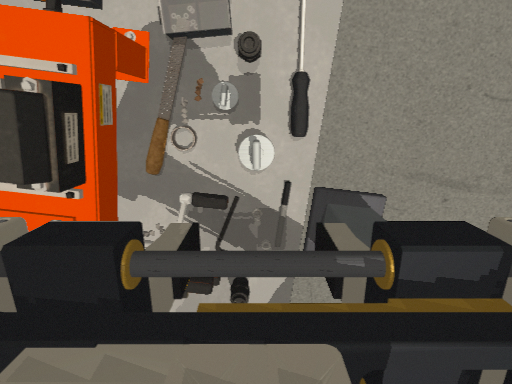

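Run:
```python
from h import *
w=capture("wrist")
crop(w,206,80,80,100,6,"w7z.png")
```

```text
(no output)
```

View pics/w7z.png

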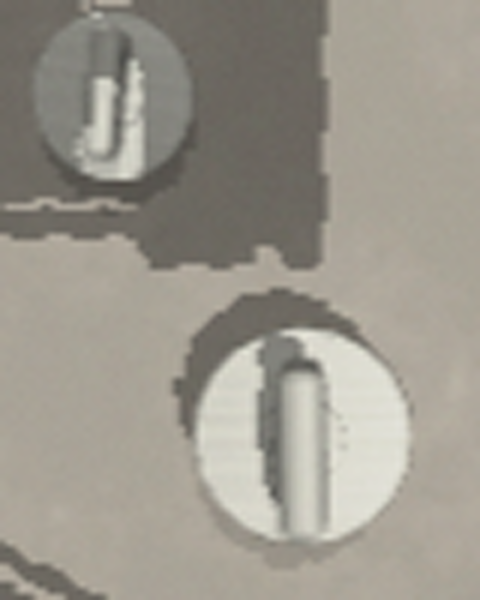

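Run:
```python
from h import *
w=capture("wrist");s=get_state()
un=lambda X,Y,x0,y0,k:(x0+(X+.5)/k-.5,y0+(Y+.5)/k-.5)
q=lambda X,Y,z:plane(w,*un(X,Y,206,80,6),z,s)
print("flange",q(303,436,.04), q(195,436,.04)-q(411,436,.04),q(303,327,.04)-q(303,545,.04))
a,b=q(304.5,362,.077),q(305,541,.077);print(a,b,np.linalg.norm(a-b),(a+b)/2,np.degrees(np.arctan2(*(a-b)[[1,0]])))
d=w["image"][80:180,206:286].astype(int).sum(2)
for r in [64,68,72,76,80,84,88]: print(r,d[r-0,40:62])
t=capture("top")
un9=lambda X,Y:un(X,Y,295,165,9)
print("top",plane(t,*un9(197,360),.04))
c=capture("scene")
```

```text
flange [ 0.47580555 -0.42266849  0.04      ] [0.06044847 0.00783399 0.        ] [ 0.00784196 -0.06104091  0.        ]
[ 0.47835456 -0.44673948  0.077     ] [ 0.47224161 -0.40028492  0.077     ] 0.04685503765195317 [ 0.47529809 -0.4235122   0.077     ] -82.50352127893704
64 [618 621 624 556 371 366 374 455 523 587 614 626 577 513 537 641 639 641
 643 643 646 647]
68 [627 629 563 374 352 302 335 448 516 578 609 621 579 492 453 577 648 650
 652 651 650 652]
72 [634 635 560 351 363 343 342 442 515 576 610 619 576 492 489 641 635 634
 658 656 657 654]
76 [627 627 626 578 428 346 334 434 516 573 604 621 579 491 500 651 622 576
 647 649 649 650]
80 [616 624 627 558 380 339 333 430 518 573 605 615 581 496 494 644 651 653
 651 653 653 651]
84 [639 641 642 639 624 550 468 428 511 569 606 617 584 497 501 654 654 655
 659 657 655 657]
88 [441 467 542 611 619 597 526 471 504 563 589 605 575 531 568 631 634 634
 580 470 460 489]
top [ 0.4758682  -0.42324023  0.04      ]
```

```bash
python3 -m creep '{"jaw":[-0.3,-0.3,-0.3,-0.3,-0.3,-0.3,-0.3,-0.3,-0.3,-0.3],"translation":[[0.03,0,-0.006],[0.045,0,0],[0.045,0,0],[0.045,0,0],[0.045,0,0],[0.04,0,0],[0.02,0,0],[0.008,0,0],[0.004,0,0],[0,0,0]],"roll":[0,0,0,0,0,0,0,0,0,0.01]}' 60
python3 - <<'E'
from h import *
s=get_state();w=capture("wrist")
cv2.imwrite("pics/w8.png",w["image"][:,:,::-1]);print(toolT(s).round(4))
E
```

```text
time_s: 13.15
tcp_pos: [0.4756, -0.4239, 0.053]
eef_rot: [-133.1, 89.9, -36.5]
contact_force: [0.1, -0.2, -0.1]
gripper_width: 0.057
[[ 8.000e-04 -9.933e-01 -1.154e-01  4.756e-01]
 [-6.000e-04 -1.154e-01  9.933e-01 -4.239e-01]
 [-1.000e+00 -7.000e-04 -7.000e-04  5.300e-02]
 [ 0.000e+00  0.000e+00  0.000e+00  1.000e+00]]
```

View pics/w8.png

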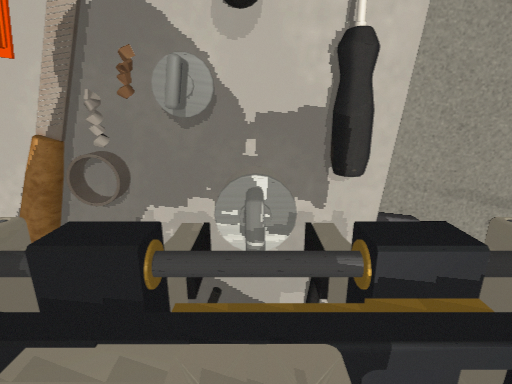

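```bash
python3 -m creep '{"jaw":[-0.3,0.3,1,1,1,1,1,1,1,1],"translation":[[0.002,0,0],[0,0,0],[0,0,0],[0,0,0],[0,0,0],[0,0,0],[0,0,0],[0,0,0],[0,0,0],[0,0,0]],"roll":[-0.015,0,0,0,0,0,0,0,0,0]}' 60
python3 - <<'E'
from h import *
s=get_state();w=capture("wrist")
cv2.imwrite("pics/w9.png",w["image"][:,:,::-1]);print(toolT(s).round(4),s["contact_force"],s["moment"])
E
```

```text
time_s: 14.2
tcp_pos: [0.4756, -0.4239, 0.051]
eef_rot: [-138.7, 89.9, -41.2]
contact_force: [0.3, -0.1, 5.9]
gripper_width: 0.0003
[[ 1.000e-03 -9.915e-01 -1.301e-01  4.756e-01]
 [-9.000e-04 -1.301e-01  9.915e-01 -4.239e-01]
 [-1.000e+00 -9.000e-04 -1.000e-03  5.100e-02]
 [ 0.000e+00  0.000e+00  0.000e+00  1.000e+00]] [ 0.33508128 -0.14222379  5.94937581] [ 0.13089258 -0.0014971  -0.00267685]
```

View pics/w9.png

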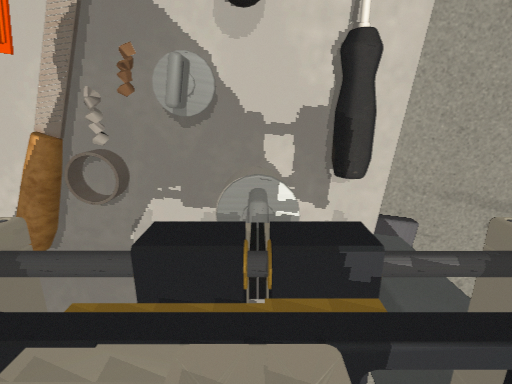

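Run:
```python
from h import *
s=get_state();w=capture("wrist")
print(proj(w,s["tcp_pos"],s),proj(w,(.4755,-.423,.04),s),proj(w,(.4755,-.423,.077),s))
print(plane(w,257,213,.04,s))
t=capture("top");c=capture("scene")
crop(t,285,165,100,75,7,"t9.png");crop(c,220,130,160,120,4.5,"s9.png")
```

```text
(np.float64(255.30613038056268), np.float64(219.03703495182899)) (np.float64(255.41546603363574), np.float64(214.80917934730775)) (np.float64(254.9650735213546), np.float64(236.09817470627024))
[ 0.47452891 -0.42455518  0.04      ]
```

View pics/s9.png

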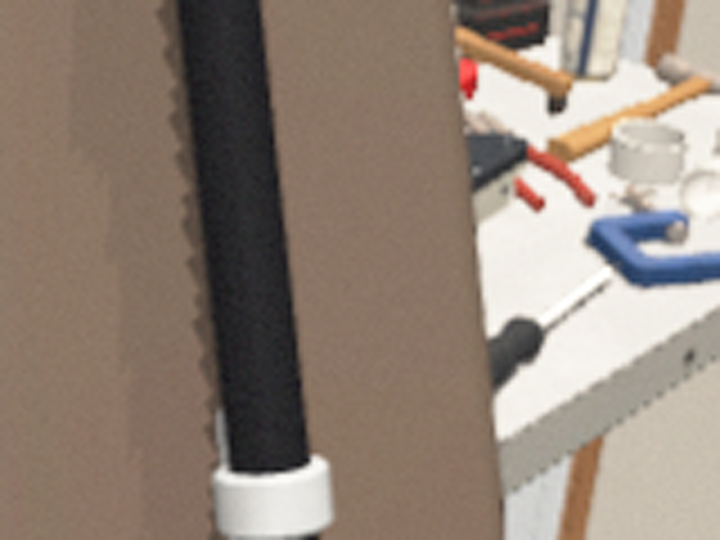

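Run:
```python
from h import *
s=get_state();w=capture("wrist")
crop(w,205,165,110,150,4,"w9z.png")
t=capture("top");crop(t,285,165,100,75,7,"t9.png");print(s["gripper_width"],s["contact_force"])
```

```text
0.0003197167897252738 [-0.4273368   0.47351911  3.84518508]
```

View pics/w9z.png

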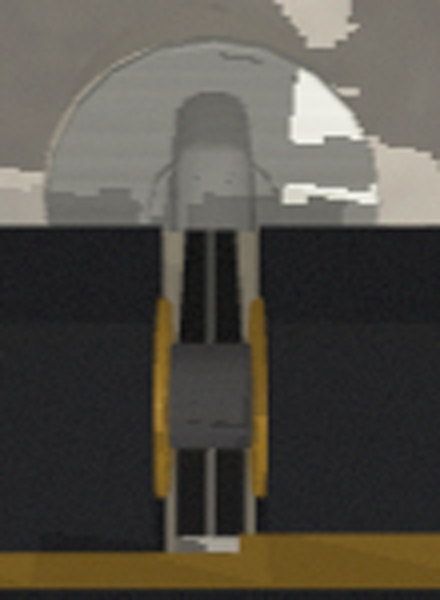

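```bash
python3 -m creep '{"jaw":[1,1,1,1,1,1,1,1,1,1],"translation":[[-0.002,0,0],[-0.003,0,0],[-0.003,0,0],[-0.004,0,0],[-0.004,0,0],[-0.004,0,0],[0,0,0],[0,0,0],[0,0,0],[0,0,0]],"roll":[0,0,0,0,0,0,0,0,0,0]}' 60
python3 - <<'E'
from h import *
s=get_state();w=capture("wrist")
crop(w,155,125,210,190,3,"w10z.png");print(s["contact_force"],s["moment"])
E
```

```text
time_s: 15.5
tcp_pos: [0.4749, -0.4235, 0.07]
eef_rot: [50.5, 90.0, 148.0]
contact_force: [-0.1, 0.5, 0.1]
gripper_width: 0.0003
[-0.10419459  0.46399873  0.14097083] [ 0.12968198 -0.05189428  0.01887821]
```

View pics/w10z.png

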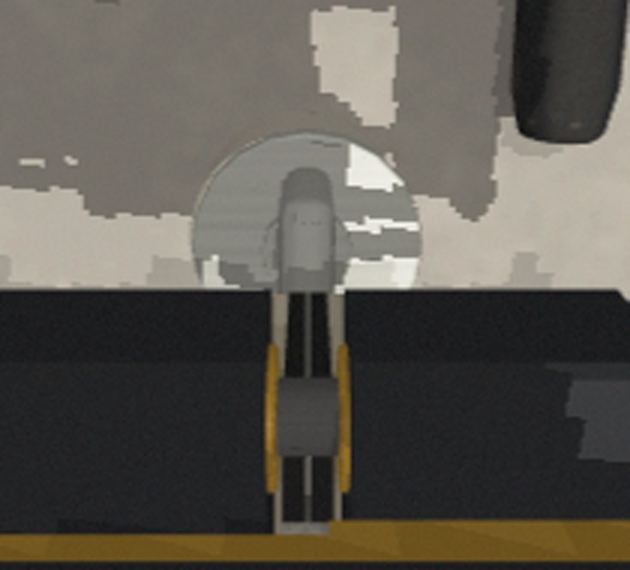

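Run:
```python
from h import *
t=capture("top");crop(t,240,130,160,120,5,"t10.png");c=capture("scene");cv2.imwrite("pics/s10.png",c["image"][:,:,::-1])
un=lambda X,Y,x0,y0,k:(x0+(X+.5)/k-.5,y0+(Y+.5)/k-.5)
print(plane(c,*un(386,272,245,170,8),.04),plane(c,*un(396,180,245,170,8),.077))
```

```text
[ 0.47477299 -0.42142964  0.04      ] [ 0.47397556 -0.42122924  0.077     ]
```

View pics/t10.png

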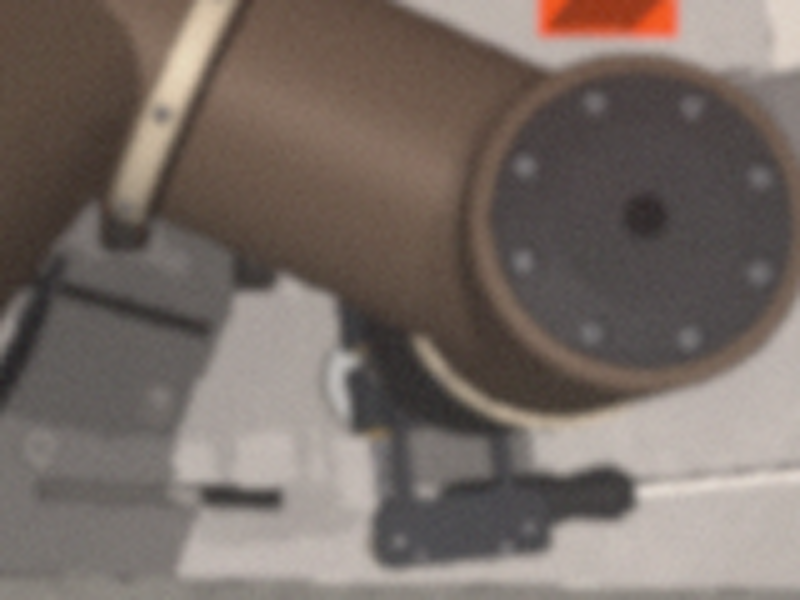

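View pics/s10.png

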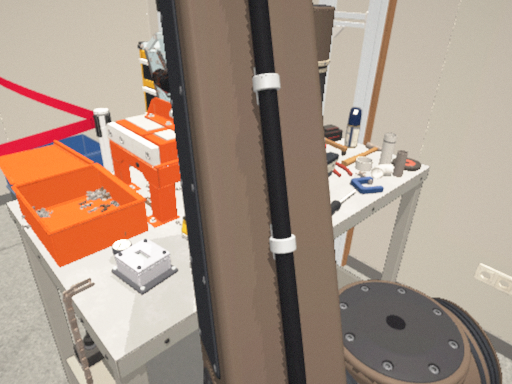

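```bash
python3 -m creep '{"jaw":[1,1,0.3,0.3,0.3,0.3,0.3,0.3,0.3,0.3],"translation":[[-0.01,0,0],[-0.01,0,0],[0,0,0],[0,0,0],[0,0,0],[0.01,0,0],[0.015,0,0],[0.01,0,0],[0.004,0,0],[0,0,0]],"roll":[0,0,0,0,0,0,0,0,0,0]}' 15
python3 - <<'E'
from h import *
s=get_state();w=capture("wrist")
crop(w,155,125,210,190,3,"w11z.png");print(s["contact_force"],s["moment"])
E
```

```text
time_s: 16.65
tcp_pos: [0.4746, -0.4233, 0.0502]
eef_rot: [57.5, 89.9, 155.0]
contact_force: [-1.0, 0.1, -0.5]
gripper_width: 0.0307
[-0.98446398  0.11636322 -0.45880061] [0.07113773 0.01580933 0.01912614]
```

View pics/w11z.png

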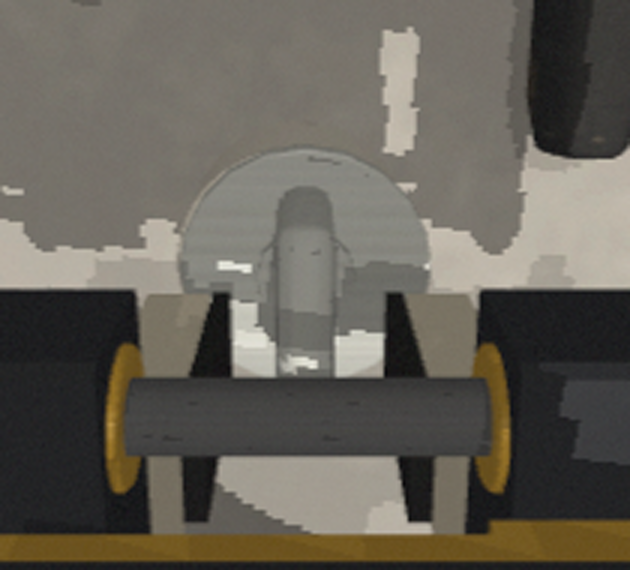

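```bash
python3 -m creep '{"jaw":[0.4,0.5,0.55,0.6,0.65,0.68,0.7,0.72,0.74,0.76],"translation":[[0,0,0],[0,0,0],[0,0,0],[0,0,0],[0,0,0],[0,0,0],[0,0,0],[0,0,0],[0,0,0],[0,0,0]],"roll":[0,0,0,0,0,0,0,0,0,0]}' 15
python3 - <<'E'
from h import *
s=get_state();w=capture("wrist")
crop(w,155,125,210,190,3,"w12z.png");print(s["gripper_width"],s["contact_force"],s["moment"])
E
```

```text
time_s: 17.7
tcp_pos: [0.4751, -0.4235, 0.0512]
eef_rot: [71.9, 90.0, 169.3]
contact_force: [0.1, 0.0, -0.2]
gripper_width: 0.0109
0.010916904069980448 [ 0.11513426  0.04831234 -0.19536481] [ 0.0933333  -0.07012025  0.00284952]
```

View pics/w12z.png

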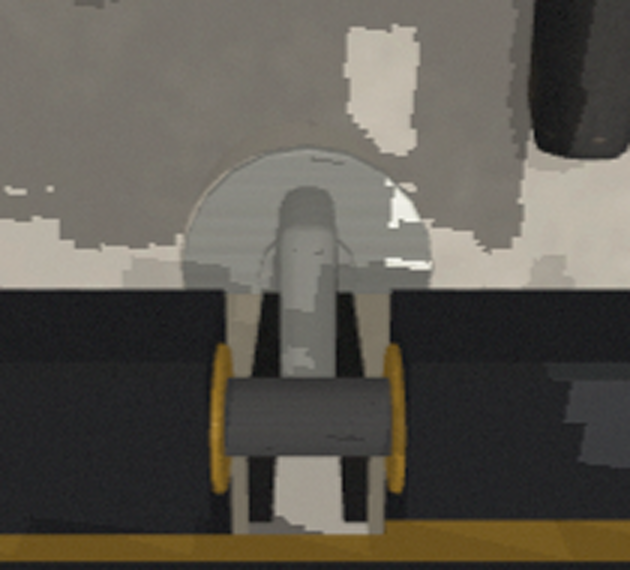

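```bash
python3 -m creep '{"jaw":[0.78,0.8,0.82,0.84,0.86,0.88,0.9,0.9,0.9,0.9],"translation":[[0,0,0],[0,0,0],[0,0,0],[0,0,0],[0,0,0],[0,0,0],[0,0,0],[0,0,0],[0,0,0],[0,0,0]],"roll":[0,0,0,0,0,0,0,0,0,0]}' 15
python3 - <<'E'
from h import *
s=get_state();w=capture("wrist")
crop(w,155,125,210,190,3,"w13z.png");print(s["gripper_width"],s["contact_force"],s["moment"])
E
```

```text
time_s: 18.75
tcp_pos: [0.4751, -0.4235, 0.0513]
eef_rot: [50.8, 90.0, 148.2]
contact_force: [0.4, -0.7, -0.2]
gripper_width: 0.0044
0.004372957846253432 [ 0.35750037 -0.65785639 -0.23295229] [ 0.1232377  -0.0545693   0.01205624]
```

View pics/w13z.png

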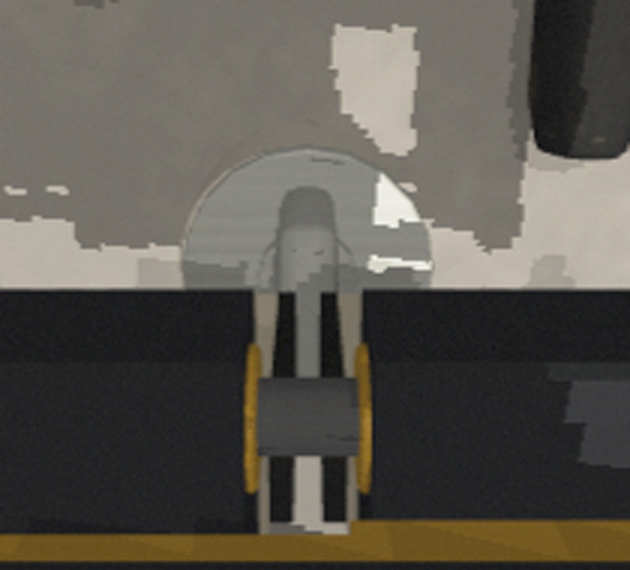

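```bash
python3 -m creep '{"jaw":[0.5,0.3,0.3,0.3,0.3,0.3,0.3,0.3,0.3,0.3],"translation":[[0,0,0],[0,0,0],[0,0,0],[0.002,0,0],[0.003,0,0],[0.003,0,0],[0.001,0,0],[0,0,0],[0,0,0],[0,0,0]],"roll":[0,0,0,0,0,0,0,0,0,0]}' 15
python3 - <<'E'
from h import *
s=get_state();w=capture("wrist")
crop(w,155,125,210,190,3,"w14z.png");print(s["gripper_width"],s["contact_force"],s["moment"])
E
```

```text
time_s: 19.8
tcp_pos: [0.4752, -0.4236, 0.0424]
eef_rot: [-127.6, 90.0, -30.1]
contact_force: [-0.6, 0.0, 0.4]
gripper_width: 0.0307
0.030735824658095514 [-0.60830185  0.02882913  0.35344154] [0.1223635  0.01039351 0.01116087]
```

View pics/w14z.png

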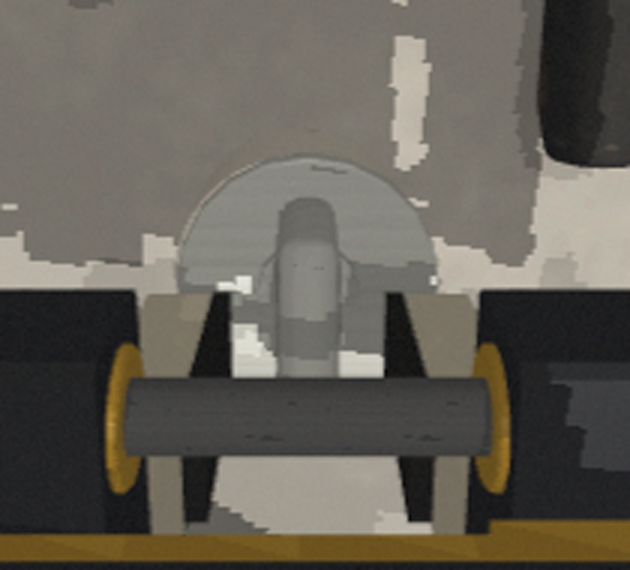

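```bash
python3 -m creep '{"jaw":[0.3,0.3,0.3,0.3,0.3,0.3,0.3,0.3,0.3,0.3],"translation":[[0.001,0,0],[0.001,0,0],[0.001,0,0],[0.001,0,0],[0.001,0,0],[0.001,0,0],[0.001,0,0],[0,0,0],[0,0,0],[0,0,0]],"roll":[0,0,0,0,0,0,0,0,0,0]}' 15
```

```text
time_s: 20.85
tcp_pos: [0.4751, -0.4236, 0.0353]
eef_rot: [-129.5, 90.0, -32.0]
contact_force: [0.8, -0.2, 0.1]
gripper_width: 0.0305
```

```bash
python3 -m creep '{"jaw":[0.3,0.3,0.3,0.3,0.3,0.3,0.4,0.6,0.8,1],"translation":[[0.002,0,0],[0.002,0,0],[0.002,0,0],[0.002,0,0],[0.002,0,0],[0,0,0],[0,0,0],[0,0,0],[0,0,0],[0,0,0]],"roll":[0,0,0,0,0,0,0,0,0,0]}' 15
```

```text
time_s: 21.85
tcp_pos: [0.4751, -0.4236, 0.0254]
eef_rot: [-125.2, 90.0, -27.7]
contact_force: [0.4, 0.8, -0.4]
gripper_width: 0.0119
```

```bash
python3 -m creep '{"jaw":[1,1,1,1,1,1,1,1,1,1],"translation":[[0,0,0],[0,0,0],[-0.005,0,0],[-0.01,0,0],[-0.02,0,0],[-0.03,0,0],[-0.03,0,0],[-0.03,0,0],[-0.02,0,0],[-0.005,0,0]],"roll":[0,0,0,0,0,0,0,0,0,0]}' 60
python3 - <<'E'
from h import *
s=get_state();w=capture("wrist")
cv2.imwrite("pics/w15.png",w["image"][:,:,::-1]);print(toolT(s).round(4),s["gripper_width"],s["contact_force"],s["moment"],s["joints"])
E
```

```text
time_s: 22.85
tcp_pos: [0.4763, -0.4244, 0.179]
eef_rot: [-128.4, 89.7, -31.0]
contact_force: [1.1, 0.1, -1.9]
gripper_width: 0.0116
[[ 0.0045 -0.9915 -0.13    0.4763]
 [-0.0027 -0.13    0.9915 -0.4244]
 [-1.     -0.0041 -0.0033  0.179 ]
 [ 0.      0.      0.      1.    ]] 0.011580935958817566 [ 1.1212654   0.08117835 -1.91486307] [ 0.04479284 -0.11247942  0.07056235] [-2.41796002e+01  1.76809242e+01 -6.34686981e+00  3.89124729e-02
 -6.56747772e+01  3.16346740e+01]
```

View pics/w15.png

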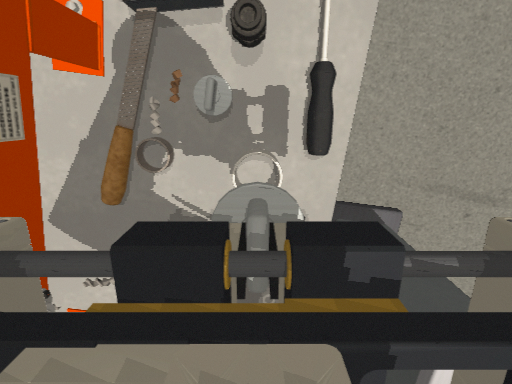

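```bash
python3 -m creep '{"jaw":[1,1,1,1,1,1,1,1,1,1],"translation":[[-0.03,0,0],[-0.04,0,0],[-0.04,0,0],[-0.015,0,0.02],[0,-0.01,0.035],[0,-0.011,0.04],[0,-0.011,0.04],[0,-0.011,0.04],[0,-0.011,0.04],[0,-0.011,0.04]],"roll":[0,0,0,0,0,0,0,0,0,0]}' 60
python3 -m creep '{"jaw":[1,1,1,1,1,1,1,1,1,1],"translation":[[0,-0.011,0.04],[0,-0.011,0.04],[0,-0.011,0.04],[0,-0.01,0.03],[0,-0.009,0.015],[0,0,0],[0,0,0],[0,0,0],[0,0,0],[0,0,0]],"roll":[0,0,0,0,0,-0.149,-0.149,-0.149,-0.149,-0.149]}' 60
python3 - <<'E'
from h import *
s=get_state();print(toolT(s).round(4),s["gripper_width"],s["contact_force"],s["joints"])
E
```

```text
time_s: 23.9
tcp_pos: [0.5058, -0.1605, 0.2989]
eef_rot: [69.1, 89.9, 166.5]
contact_force: [0.4, -0.2, -2.0]
gripper_width: 0.0112
time_s: 24.9
tcp_pos: [0.5363, 0.0076, 0.2991]
eef_rot: [53.0, 89.9, -166.5]
contact_force: [-0.4, -1.3, -2.6]
gripper_width: 0.0118
[[-2.000e-03 -6.366e-01 -7.712e-01  5.363e-01]
 [-5.000e-04 -7.712e-01  6.366e-01  7.600e-03]
 [-1.000e+00  1.600e-03  1.200e-03  2.991e-01]
 [ 0.000e+00  0.000e+00  0.000e+00  1.000e+00]] 0.011779337833920486 [-0.38768819 -1.3243205  -2.62070482] [ 2.17547026e+01  4.57655308e+00 -7.25043858e+00 -1.69462792e-02
 -7.82873682e+01  2.87134775e+01]
```

```bash
python3 -m creep '{"jaw":[1,1,1,1,1,1,1,1,1,1],"translation":[[0,0,0],[0,0,0],[0,0,0],[0,0,0],[0,0,0],[0,0,0],[0,0,0],[0.03,0,0],[0.04,0,0],[0.03,0,0]],"roll":[-0.149,-0.149,-0.149,-0.149,-0.149,-0.079,0,0,0,0]}' 60
python3 - <<'E'
from h import *
s=get_state();w=capture("wrist");print(toolT(s).round(4),s["joints"])
cv2.imwrite("pics/w16.png",w["image"][:,:,::-1])
im=cv2.imread("pics/w6.png")[55:155,100:205];cv2.imwrite("pics/w6z.png",cv2.resize(im,None,fx=6,fy=6,interpolation=cv2.INTER_CUBIC)[:600])
im=cv2.imread("pics/s10.png")[230:295,105:180];cv2.imwrite("pics/s10z.png",cv2.resize(im,None,fx=8,fy=8,interpolation=cv2.INTER_CUBIC))
E
```

```text
time_s: 25.9
tcp_pos: [0.5356, 0.0076, 0.1977]
eef_rot: [-6.2, 89.9, -179.0]
contact_force: [-0.3, 0.0, -2.4]
gripper_width: 0.0118
[[-2.000e-03  1.243e-01 -9.922e-01  5.356e-01]
 [-0.000e+00 -9.922e-01 -1.243e-01  7.600e-03]
 [-1.000e+00 -2.000e-04  2.000e-03  1.977e-01]
 [ 0.000e+00  0.000e+00  0.000e+00  1.000e+00]] [ 2.17663923e+01  7.59274807e+00 -1.70010763e+01 -4.46295772e-02
 -6.55131510e+01  7.53932521e+01]
```

View pics/w16.png

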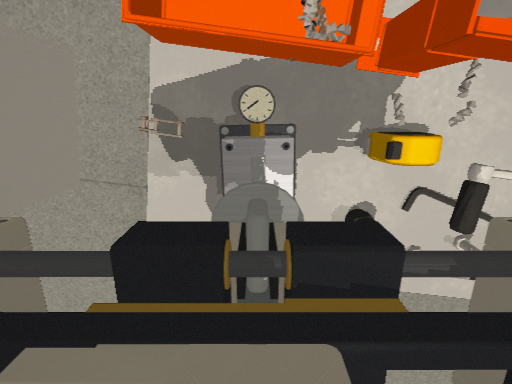

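View pics/w6z.png

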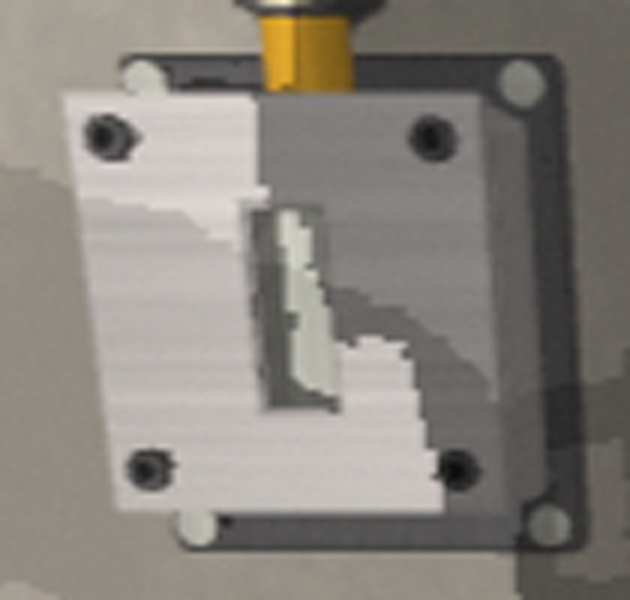

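View pics/s10z.png

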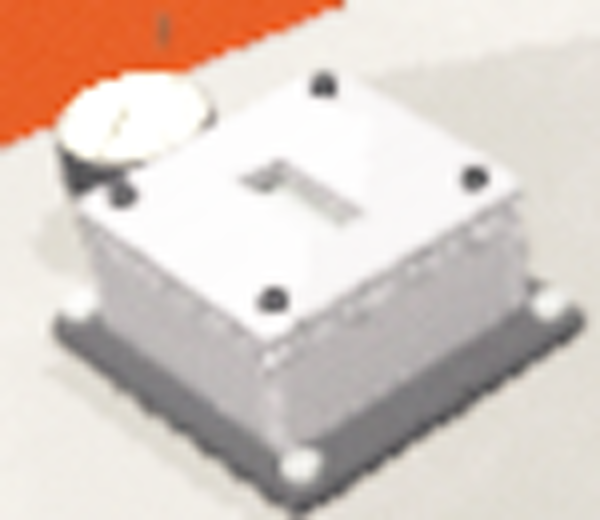

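Run:
```python
from h import *
un=lambda X,Y,x0,y0,k:(x0+(X+.5)/k-.5,y0+(Y+.5)/k-.5)
c=capture("scene");w=capture("wrist");s=get_state()
def rep(n,B):
    B=np.array(B);ax=(B[0]-B[3]+B[1]-B[2])/2; ay=(B[0]-B[1]+B[3]-B[2])/2
    print(n,B.mean(0).round(4),np.degrees(np.arctan2(ax[1],ax[0])).round(2),np.degrees(np.arctan2(-ay[0],ay[1])).round(2),np.linalg.norm(ax).round(4),np.linalg.norm(ay).round(4))
rep("scene",[plane(c,*un(X,Y,105,230,8),.054) for X,Y in [(122,193),(322,85),(475,178),(272,300)]])
s6=dict(tcp_pos=np.array([.4777,-.1401,.2364]),eef_rot=np.array([-140.9,90,47.4]))
M=np.eye(4)
from unittest.mock import patch
import h
T=np.eye(4);T[:3,:3]=np.array([[0,.1453,-.9894],[0,-.9894,-.1453],[-1,0,0]]);T[:3,3]=s6["tcp_pos"]
h.toolT=lambda s:T
for dz in (0,.003):
    T[2,3]=.2364+dz
    rep("w6bolts",[plane(w,*un(X,Y,100,55,6),.054,1) for X,Y in [(108,137),(433,137),(459,469),(150,468)]])
    rep("w6slot",[plane(w,*un(X,Y,100,55,6),.05,1) for X,Y in [(243,205),(325,205),(341,410),(262,412)]])
h.toolT=lambda s:np.block([[R.from_euler('xyz',s["eef_rot"],degrees=True).as_matrix(),s["tcp_pos"][:,None]],[np.zeros((1,3)),np.ones((1,1))]])
crop(w,200,110,120,110,6,"w16z.png")
```

```text
scene [0.5342 0.0082 0.054 ] 8.06 7.98 0.0663 0.0658
w6bolts [0.5358 0.0072 0.054 ] 8.51 8.32 0.0656 0.0656
w6slot [0.5353 0.0076 0.05  ] 7.49 9.11 0.0413 0.0169
w6bolts [0.5357 0.0083 0.054 ] 8.51 8.32 0.0662 0.0661
w6slot [0.5352 0.0087 0.05  ] 7.49 9.11 0.0416 0.017
```

View pics/w16z.png

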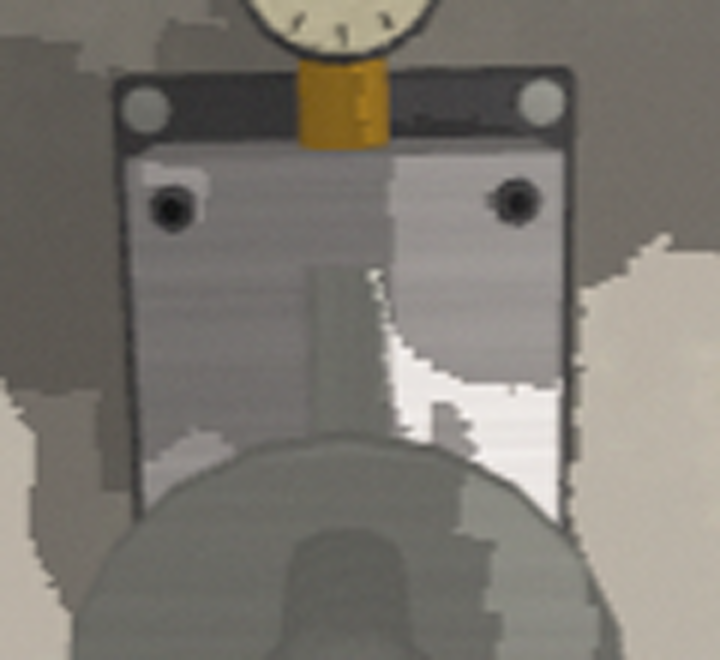

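Run:
```python
from h import *
un=lambda X,Y,x0,y0,k:(x0+(X+.5)/k-.5,y0+(Y+.5)/k-.5)
w=capture("wrist");s=get_state();T=toolT(s)
a=plane(w,*un(171,209,200,110,6),.054,s);b=plane(w,*un(517,201,200,110,6),.054,s)
print(a.round(4),b.round(4),np.linalg.norm(a-b),np.degrees(np.arctan2(-(a-b)[0],(a-b)[1])))
yaw=np.radians(8.1);print("port est",((a+b)/2-.033*np.array([np.cos(yaw),np.sin(yaw),0])).round(4))
# plug flange: front rim (346,433) at top z
zt=s["tcp_pos"][2]+.0146
p=plane(w,*un(346,433,200,110,6),zt,s);print("rim tool",T[:3,:3].T@(p-s["tcp_pos"]))
l=plane(w,*un(75,630,200,110,6),zt,s);r=plane(w,*un(619,630,200,110,6),zt,s)
print("l r tool",T[:3,:3].T@(l-s["tcp_pos"]),T[:3,:3].T@(r-s["tcp_pos"]))
print(s["tcp_pos"])
```

```text
[0.5674 0.0466 0.054 ] [ 0.5774 -0.0196  0.054 ] 0.06701530061956673 8.6347551943513
port est [0.5397 0.0089 0.054 ]
rim tool [-0.01462725 -0.00111506 -0.03035822]
l r tool [-0.01463652 -0.02996827 -0.00873005] [-0.01458047  0.02800753 -0.0087601 ]
[0.5368648  0.00766216 0.20063964]
```

Run:
```python
from h import *
capture("wrist");s=get_state();w=capture("wrist")
print(s["tcp_pos"],get_state()["tcp_pos"],s["qd"].round(2))
np.save("w17.npy",w["image"]);import pickle;pickle.dump((s,w),open("w17.pkl","wb"))
crop(w,200,110,120,110,6,"w17z.png")
```

```text
[0.53767132 0.00796496 0.20173687] [0.53796154 0.00815783 0.20222052] [ 0.04 -0.94  0.91 -0.01  0.27  0.26]
```

View pics/w17z.png

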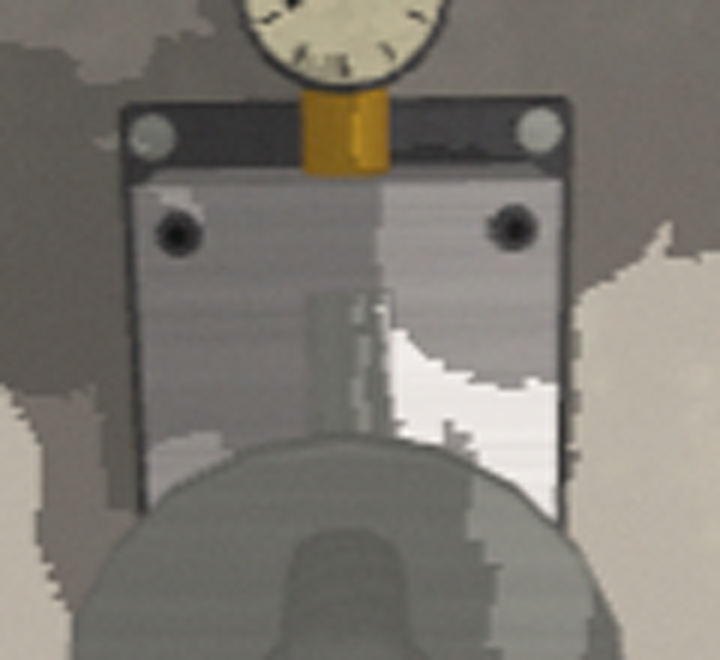

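Run:
```python
from h import *
import pickle
un=lambda X,Y,x0,y0,k:(x0+(X+.5)/k-.5,y0+(Y+.5)/k-.5)
s,w=pickle.load(open("w17.pkl","rb"));T=toolT(s);print(T.round(4))
a=plane(w,*un(179,234,200,110,6),.054,s);b=plane(w,*un(512,228,200,110,6),.054,s)
print(a.round(4),b.round(4),np.linalg.norm(a-b),np.degrees(np.arctan2(-(a-b)[0],(a-b)[1])))
yaw=np.radians(8.2);print("port est",((a+b)/2-.033*np.array([np.cos(yaw),np.sin(yaw),0])).round(4))
zt=s["tcp_pos"][2]+.0146
p=plane(w,*un(346,433,200,110,6),zt,s);print("rim tool",T[:3,:3].T@(p-s["tcp_pos"]))
e1,e2=[plane(w,*un(X,292,200,110,6),.05,s) for X in (310,386)];print("slot end",e1.round(4),e2.round(4))
capture("wrist");print(get_state()["tcp_pos"])
```

```text
[[ 1.600e-03  1.270e-01 -9.919e-01  5.377e-01]
 [-3.000e-04 -9.919e-01 -1.270e-01  8.000e-03]
 [-1.000e+00  5.000e-04 -1.500e-03  2.017e-01]
 [ 0.000e+00  0.000e+00  0.000e+00  1.000e+00]]
[0.5637 0.0451 0.054 ] [ 0.5732 -0.0192  0.054 ] 0.0649902250482121 8.376709053655409
port est [0.5358 0.0083 0.054 ]
rim tool [-0.01455358 -0.00111759 -0.0303403 ]
slot end [0.5551 0.0184 0.05  ] [0.557  0.0034 0.05  ]
[0.53789966 0.00827186 0.20228086]
```

```bash
python3 -m creep '{"jaw":[1,1,1,1,1,1,1,1,1,1],"translation":[[0.01,0.0004,0.0015],[0.02,0,0],[0.03,0,0],[0.03,0,0],[0.02,0,0],[0.01,0,0],[0.005,0,0],[0.002,0,0],[0,0,0],[0,0,0]],"roll":[-0.016,0,0,0,0,0,0,0,0,0]}' 60
python3 -m creep '{"jaw":[1,1,1,1,1,1,1,1,1,1],"translation":[[0,0,0],[0,0,0],[0,0,0],[0,0,0],[0,0,0],[0,0,0],[0,0,0],[0,0,0],[0,0,0],[0,0,0]],"roll":[0,0,0,0,0,0,0,0,0,0]}' 60
python3 - <<'E'
from h import *
s=get_state();w=capture("wrist");print(toolT(s).round(4),s["contact_force"])
cv2.imwrite("pics/w18.png",w["image"][:,:,::-1]);crop(w,180,90,160,140,5,"w18z.png")
c=capture("scene");cv2.imwrite("pics/s18.png",cv2.resize(c["image"][200:310,80:230,::-1],None,fx=5,fy=5,interpolation=cv2.INTER_CUBIC))
E
```

```text
time_s: 27.25
tcp_pos: [0.5359, 0.0077, 0.0742]
eef_rot: [-171.9, 89.9, 16.4]
contact_force: [-0.2, 0.1, -0.5]
gripper_width: 0.0114
time_s: 28.25
tcp_pos: [0.5352, 0.0075, 0.0733]
eef_rot: [38.1, 90.0, -133.7]
contact_force: [-0.5, -0.5, -1.1]
gripper_width: 0.0117
[[-1.000e-04  1.438e-01 -9.896e-01  5.352e-01]
 [-1.000e-04 -9.896e-01 -1.438e-01  7.500e-03]
 [-1.000e+00  0.000e+00  1.000e-04  7.330e-02]
 [ 0.000e+00  0.000e+00  0.000e+00  1.000e+00]] [-0.51103409 -0.47363517 -1.05583778]
```

View pics/w18z.png

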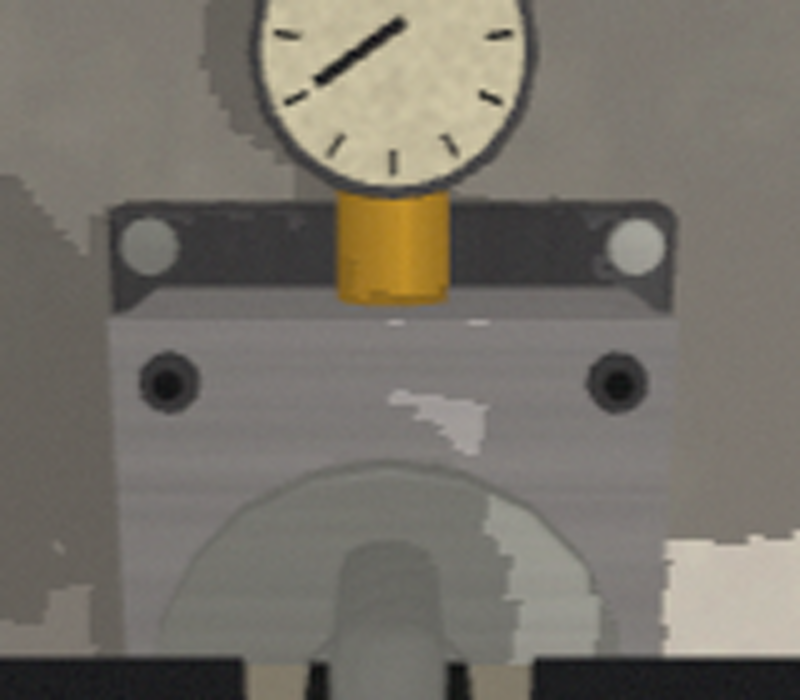

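View pics/s18.png

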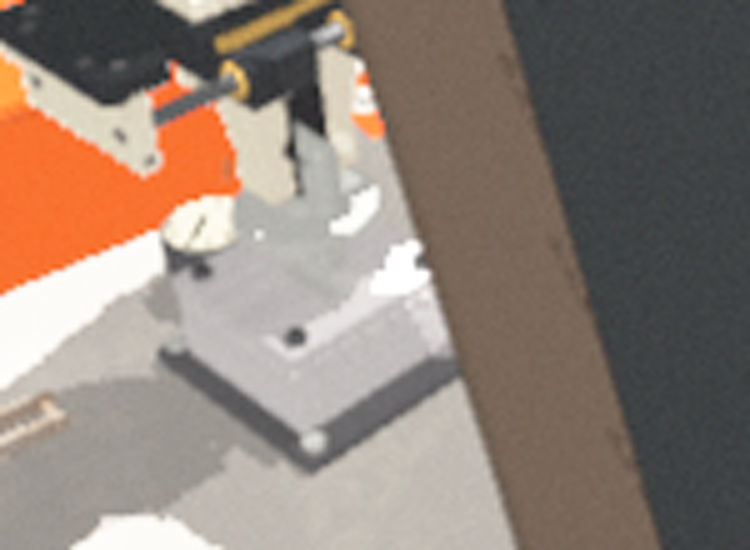

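Run:
```python
from h import *
un=lambda X,Y:(180+(X+.5)/5-.5,90+(Y+.5)/5-.5)
w=capture("wrist");s=get_state();T=toolT(s);print(s["tcp_pos"],s["qd"].round(2))
it=lambda p:(T[:3,:3].T@(p-s["tcp_pos"])).round(4)
a=plane(w,*un(169,382),.054,s);b=plane(w,*un(617,382),.054,s);print(np.linalg.norm(a-b))
print("bolts tool",it(a),it(b),"port centre tool z ~",it((a+b)/2)+[0,0,.033])
zt=s["tcp_pos"][2]+.0146
print("rim",it(plane(w,*un(389,459),zt,s)))
for X,Y in [(165,610),(603,610),(246,510),(535,510)]:print(it(plane(w,*un(X,Y),zt,s)))
```

```text
[0.53515615 0.0074832  0.07325209] [-0.02  0.03  0.07 -0.02  0.05 -0.03]
0.06545432285763414
bolts tool [ 0.0192 -0.0332 -0.0339] [ 0.0193  0.0323 -0.0339] port centre tool z ~ [ 0.0193 -0.0004 -0.0009]
rim [-0.0146 -0.001  -0.0306]
[-0.0146 -0.0296 -0.0108]
[-0.0146  0.0263 -0.0108]
[-0.0146 -0.0189 -0.024 ]
[-0.0146  0.0172 -0.0241]
```

```bash
python3 -m creep '{"jaw":[1,1,1,1,1,1,1,1,1,1],"translation":[[0,0.0007,-0.0012],[0.001,0,0],[0.002,0,0],[0.003,0,0],[0.003,0,0],[0.002,0,0],[0.001,0,0],[0.001,0,0],[0,0,0],[0,0,0]],"roll":[0,0,0,0,0,0,0,0,0,0]}' 60
python3 - <<'E'
from h import *
s=get_state();print(toolT(s).round(4),s["contact_force"],s["moment"])
E
```

```text
time_s: 29.4
tcp_pos: [0.5365, 0.007, 0.0603]
eef_rot: [-179.1, 90.0, 9.2]
contact_force: [-0.1, -0.4, -1.7]
gripper_width: 0.0112
[[ 1.000e-04  1.438e-01 -9.896e-01  5.365e-01]
 [ 0.000e+00 -9.896e-01 -1.438e-01  7.000e-03]
 [-1.000e+00 -0.000e+00 -1.000e-04  6.030e-02]
 [ 0.000e+00  0.000e+00  0.000e+00  1.000e+00]] [-0.09750071 -0.41946659 -1.74485402] [-0.02004832 -0.01547058 -0.03438313]
```

```bash
python3 -m creep '{"jaw":[1,1,1,1,1,1,1,1,1,1],"translation":[[0.001,0,0],[0.002,0,0],[0.002,0,0],[0.002,0,0],[0.002,0,0],[0.001,0,0],[0.001,0,0],[0,0,0],[0,0,0],[0,0,0]],"roll":[0,0,0,0,0,0,0,0,0,0]}' 60
python3 - <<'E'
from h import *
s=get_state();print(toolT(s).round(4),s["contact_force"],s["moment"])
E
```

```text
time_s: 30.4
tcp_pos: [0.5364, 0.0069, 0.0494]
eef_rot: [37.1, 90.0, -134.6]
contact_force: [-1.2, 0.4, 2.6]
gripper_width: 0.0115
[[-0.      0.1438 -0.9896  0.5364]
 [-0.     -0.9896 -0.1438  0.0069]
 [-1.      0.      0.      0.0494]
 [ 0.      0.      0.      1.    ]] [-1.19565678  0.39712618  2.60474286] [0.00335111 0.67978263 0.00796023]
```

```bash
python3 -m creep '{"jaw":[1,1,1,1,1,1,1,1,1,1],"translation":[[0.001,0,0],[0.0015,0,0],[0.0015,0,0],[0.0015,0,0],[0.0015,0,0],[0.001,0,0],[0.001,0,0],[0,0,0],[0,0,0],[0,0,0]],"roll":[0,0,0,0,0,0,0,0,0,0]}' 60
python3 - <<'E'
from h import *
s=get_state();print(toolT(s).round(4),s["contact_force"],s["moment"],s["joints"])
E
```

```text
time_s: 31.4
tcp_pos: [0.5365, 0.0069, 0.0414]
eef_rot: [155.6, 90.0, -16.1]
contact_force: [-6.8, 1.7, 14.0]
gripper_width: 0.0113
[[ 5.000e-04  1.443e-01 -9.895e-01  5.365e-01]
 [-2.000e-04 -9.895e-01 -1.443e-01  6.900e-03]
 [-1.000e+00  2.000e-04 -5.000e-04  4.140e-02]
 [ 0.000e+00  0.000e+00  0.000e+00  1.000e+00]] [-6.82614697  1.72569295 14.01228415] [0.25076135 2.60811367 0.03496957] [ 2.16997514e+01  1.68319963e+01 -2.83710817e+01  2.71385537e-02
 -4.47722912e+01  7.65770938e+01]
```

```bash
python3 -m creep '{"jaw":[1,1,1,1,1,1,1,1,1,1],"translation":[[0,0,0.0005],[0,0,0.0005],[0,0,0.0005],[0,0,0],[0,0,0],[0,0,0],[0.0005,0,0],[0,0,0],[0,0,0],[0,0,0]],"roll":[0,0,0,0,0,0,0,0,0,0]}' 60
python3 - <<'E'
from h import *
s=get_state();print(toolT(s).round(4),s["contact_force"],s["moment"])
w=capture("wrist");crop(w,180,90,160,140,5,"w19z.png")
c=capture("scene");cv2.imwrite("pics/s19.png",cv2.resize(c["image"][200:310,80:230,::-1],None,fx=5,fy=5,interpolation=cv2.INTER_CUBIC))
E
```

```text
time_s: 32.4
tcp_pos: [0.5365, 0.007, 0.0414]
eef_rot: [175.2, 89.8, 3.5]
contact_force: [-3.4, 0.4, 16.2]
gripper_width: 0.0114
[[ 3.000e-03  1.448e-01 -9.895e-01  5.365e-01]
 [ 2.000e-04 -9.895e-01 -1.448e-01  7.000e-03]
 [-1.000e+00  2.000e-04 -3.000e-03  4.140e-02]
 [ 0.000e+00  0.000e+00  0.000e+00  1.000e+00]] [-3.36898458  0.43259023 16.19697476] [-0.04768679  1.49183187 -0.03071329]
```

View pics/w19z.png

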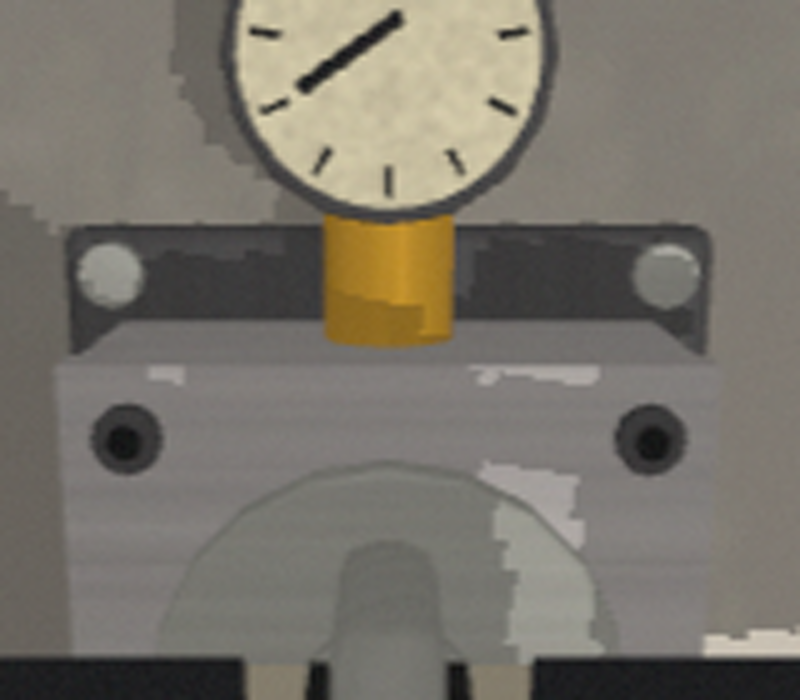

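View pics/s19.png

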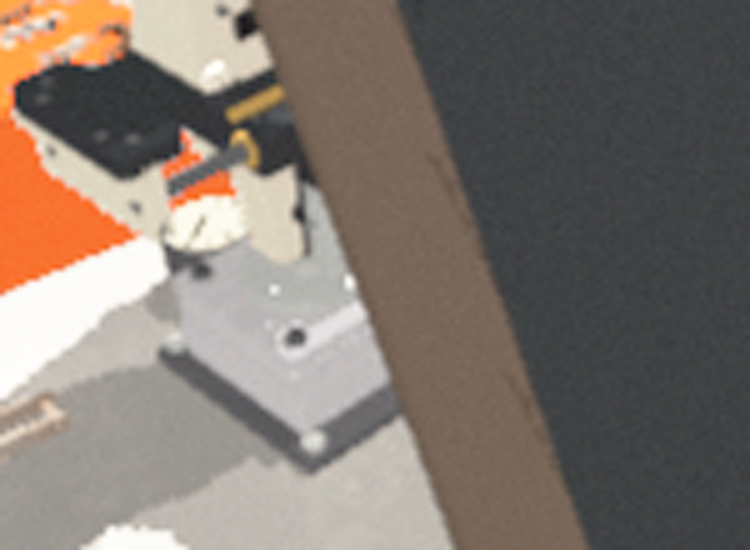

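```bash
python3 -m creep '{"jaw":[1,1,1,1,1,1,1,1,1,1],"translation":[[0,0,0],[0,0,0],[0,0,0],[0,0,0],[0,0,0],[0,0,0],[0,0,0],[0,0,0],[0,0,0],[0,0,0]],"roll":[0.05,0.1,0.1,0.12,0.12,0.12,0.12,0.12,0.1,0.05]}' 60
python3 - <<'E'
from h import *
s=get_state();print(toolT(s).round(4),s["contact_force"],s["moment"],s["joints"])
w=capture("wrist");cv2.imwrite("pics/w20.png",w["image"][:,:,::-1])
E
```

```text
time_s: 33.5
tcp_pos: [0.537, 0.0069, 0.0414]
eef_rot: [-129.3, 89.8, 1.5]
contact_force: [-2.1, -2.2, 13.4]
gripper_width: 0.0119
[[ 3.800e-03 -7.567e-01 -6.538e-01  5.370e-01]
 [ 1.000e-04 -6.538e-01  7.567e-01  6.900e-03]
 [-1.000e+00 -2.900e-03 -2.400e-03  4.140e-02]
 [ 0.000e+00  0.000e+00  0.000e+00  1.000e+00]] [-2.06117051 -2.17547541 13.37891712] [-0.41662411  0.73878545  0.18535259] [ 21.71866543  16.76417019 -28.50631834   0.10644054 -44.52683566
  19.03157373]
```

View pics/w20.png

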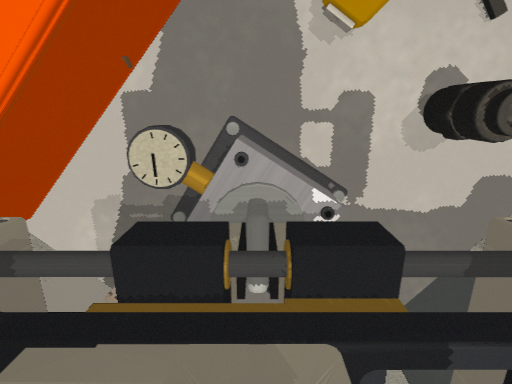

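```bash
python3 -m creep '{"jaw":[1,1,1,1,1,1,1,1,1,1],"translation":[[0,0,0],[0,0,0],[0,0,0],[0,0,0],[0,0,0],[0,0,0],[0,0,0],[0,0,0],[0,0,0],[0,0,0]],"roll":[0.05,0.08,0.08,0.08,0.08,0.06,0.04,0.02,0,0]}' 60
python3 - <<'E'
from h import *
s=get_state();T=toolT(s);print(T.round(4),s["contact_force"],s["moment"],np.degrees(np.arctan2(T[1,2],T[0,2])))
E
```

```text
time_s: 34.55
tcp_pos: [0.537, 0.007, 0.0414]
eef_rot: [-100.6, 89.8, 2.4]
contact_force: [-1.1, -0.4, 13.3]
gripper_width: 0.0117
[[ 3.800e-03 -9.745e-01 -2.244e-01  5.370e-01]
 [ 2.000e-04 -2.244e-01  9.745e-01  7.000e-03]
 [-1.000e+00 -3.700e-03 -7.000e-04  4.140e-02]
 [ 0.000e+00  0.000e+00  0.000e+00  1.000e+00]] [-1.11633692 -0.43910974 13.28968583] [-0.26359444  0.73696127  0.11772479] 102.96969032656389
```

```bash
python3 -m creep '{"jaw":[1,1,1,1,1,1,1,1,1,1],"translation":[[0,0,0],[0,0,0],[0,0,0],[0,0,0],[0,0,0],[0,0,0],[0,0,0],[0,0,0],[0,0,0],[0,0,0]],"roll":[0.02,0.02,0.02,0.02,0,0,0,0,0,0]}' 60
python3 - <<'E'
from h import *
for i in range(3):
  s=get_state();T=toolT(s);print(s["contact_force"].round(2),s["moment"].round(3),np.degrees(np.arctan2(T[1,2],T[0,2])));w=capture("wrist")
print(T.round(4))
cv2.imwrite("pics/w21.png",w["image"][:,:,::-1])
c=capture("scene");cv2.imwrite("pics/s21.png",c["image"][:,:,::-1])
E
```

```text
time_s: 35.55
tcp_pos: [0.5371, 0.007, 0.0414]
eef_rot: [-99.9, 89.8, -1.5]
contact_force: [-0.9, -1.6, 13.7]
gripper_width: 0.0118
[-0.87 -1.58 13.67] [-0.293  0.698  0.603] 98.44525751219857
[-1.5  -0.23 12.9 ] [-0.312  0.694  0.55 ] 98.44391220437127
[-0.72 -1.52 13.84] [-0.313  0.732  0.638] 98.44473509680806
[[ 3.800e-03 -9.892e-01 -1.469e-01  5.371e-01]
 [-1.000e-04 -1.469e-01  9.892e-01  6.900e-03]
 [-1.000e+00 -3.700e-03 -6.000e-04  4.140e-02]
 [ 0.000e+00  0.000e+00  0.000e+00  1.000e+00]]
```

View pics/w21.png

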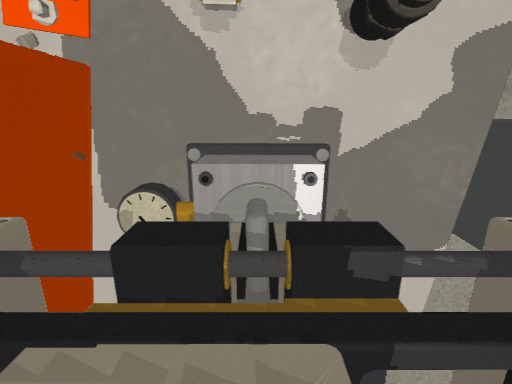

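View pics/s21.png

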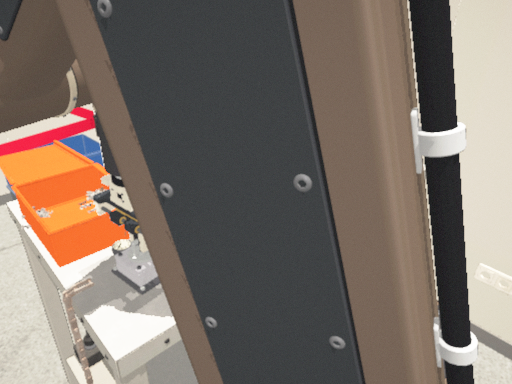

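```bash
python3 -m creep '{"jaw":[1,1,1,1,1,1,1,1,1,1],"translation":[[0,0,0],[0,0,0],[0,0,0],[0,0,0],[0,0,0],[0,0,0],[0,0,0],[0,0,0],[0,0,0],[0,0,0]],"roll":[-0.02,0,0,0,0,0,0,0,0,0]}' 60
python3 - <<'E'
from h import *
s=get_state();T=toolT(s);print(s["contact_force"].round(2),s["moment"].round(3),np.degrees(np.arctan2(T[1,2],T[0,2])),s["qd"].round(2),s["gripper_width"]);w=capture("wrist")
print("coupling expect base/top",proj(w,(.479,-.14,0),s),proj(w,(.479,-.14,.066),s))
un=lambda X,Y:(180+(X+.5)/5-.5,130+(Y+.5)/5-.5)
crop(w,180,130,160,100,5,"w22z.png");cv2.imwrite("pics/w22.png",w["image"][:,:,::-1])
t=capture("top");cv2.imwrite("pics/t22.png",t["image"][:,:,::-1])
E
```

```text
time_s: 36.75
tcp_pos: [0.5371, 0.007, 0.0414]
eef_rot: [-98.8, 89.8, 0.8]
contact_force: [-1.5, -1.1, 12.2]
gripper_width: 0.0117
[-1.53 -1.11 12.18] [-0.246  0.767  0.391] 99.56582127995857 [ 0.   -0.11  0.05 -0.05 -0.05 -0.08] 0.011716753327439959
coupling expect base/top (np.float64(371.33999713991676), np.float64(18.861240519965065)) (np.float64(423.9071921219418), np.float64(-24.300428184002783))
```

View pics/w22z.png

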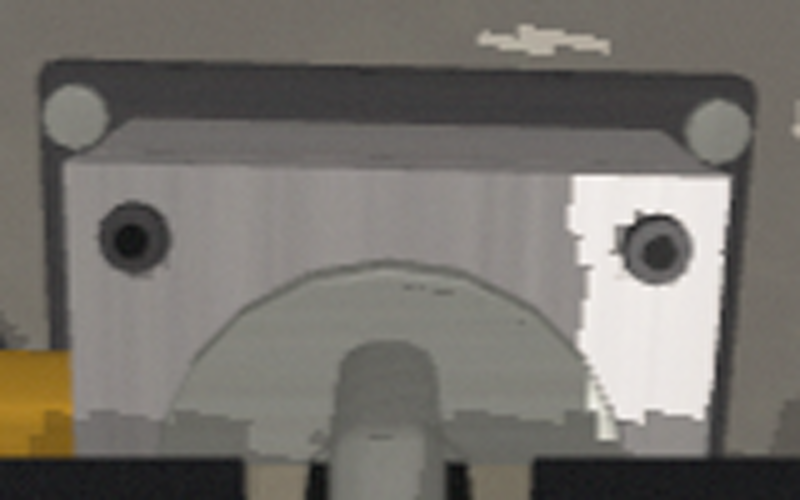

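View pics/t22.png

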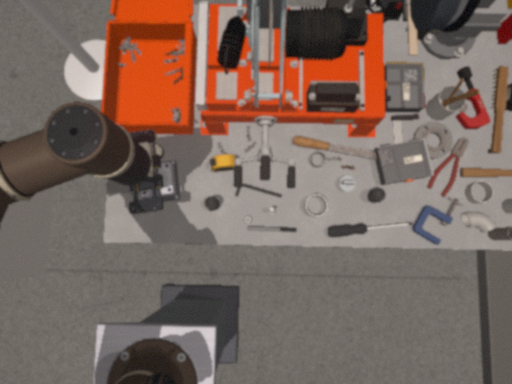

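Run:
```python
from h import *
un=lambda X,Y:(180+(X+.5)/5-.5,130+(Y+.5)/5-.5)
s=get_state();w=capture("wrist");T=toolT(s)
a=plane(w,*un(135,238),.054,s);b=plane(w,*un(657,248),.054,s);r=plane(w,*un(388,263),.056,s)
it=lambda p:(T[:3,:3].T@(p-s["tcp_pos"])).round(4)
print(it((a+b)/2)+[0,0,.033],it(r)+[0,0,.031])
print(close_job())
```

```text
[-0.0126  0.0023  0.0009] [-0.0146  0.0013  0.001 ]
the job is handed in; nothing more can be done
None
```

The job is handed in at about 36.8 s of the 72 s allowed. The handover gave no verdict, so the results below are my own measurements.

**What I did:**
- I stood the parked coupling upright on the bench at about (0.479, −0.140), roughly 0.16 m from the port's centre.
- I then gripped the large plug by its wing and carried it over the saw crank.
- I pressed it through the slot until the flange was home and twisted it clockwise to the stop. I handed in while still holding it at the 60 N grip setting.

**Last checks:**
- **Fit:** the flange sat flat on the face, with its centre about 1 mm from the port's centre in the wrist view and a tool tilt of about 0.004 rad.
- **Press:** the upward force was about 12–14 N, against a spring force of 10 N when home.
- **Twist:** the tool turned about 1.55 rad, then eased back 0.02 rad. The moment rose from 0.12 to 0.60 N m on reaching the stop and stayed at 0.39 N m, well above the spring's 0.11 N m. I could not see the receiver itself, so its angle is inferred from this.
- **Grip:** the fingers read 11.7 mm open on the 12 mm wing.
- **Bench:** in the top view the coupling stood upright, and the spare coupling and bolt looked unmoved.

**What disagreed:**
- **Finger reach:** the fingers seem to end about 25 mm short of the stated tool point. My first closes on the wing, at the height that point implies, caught nothing. Lowering the tool by that amount fixed it.
- **Sideways force:** I saw up to 7 N of sideways force while pressing the plug in. It fell to about 2 N after a small correction and the twist.

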